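Hang up the ice scoop and serve the amber jar from the garnish carousel

ROBOT

A 6-joint arm with a two-finger parallel gripper is mounted at the origin on the work surface. World frame = base frame: x ahead of the robot, y to its left, z up, the work surface at z = 0. Lengths are in m, angles in rad, forces in N, time in s.
With the tool pointing down it reaches from about 0.375 to 0.9 m from the base axis. Payload 3.1 kg.
Tool frame: the origin (TCP) lies at the very end of the fingers, on their centre line; the grasp point (between the pads) lies robot.grasp_offset behind it (robot.grasp_offset is the distance from the TCP to the grasp point, in m); z points along the fingers, y is the direction in which the jaws open and shut (so a half turn about z gives the same grasp; the last joint's range is limited). The gripper opens to 87 mm and grips with 3 to 60 N. Pads are 19 mm wide; open, the fingers measure 117 mm over their backs; the gripper's body (75 mm by 190 mm) begins 51 mm behind the grasp point.
Start: joints at [-1.389, 0.527, 1.433, -0, 1.181, -0.178], TCP at [0.221, -0.585, 0.223] pointing down, gripper open.
Joint ranges: [-3.08, 3.08], [-0.75, 2.2], [0.22, 2.44], [-1.43, 4.57], [0, 2.65], [-2.85, 2.85]. Speed limits (rad/s): [2.79, 2.79, 3.14, 3.14, 3.14, 3.14].

INTERFACE

Orientations are given as a unit quaternion [x, y, z, w].
In Python, from rig import robot gives the robot as it stands.
- The arm moves only by the tool drive_tool, never from a script. Its argument "targets" is one flat list of numbers, 6 for each row, row after row: the shift along the tool's x, y, z in cm, then the turn, a rotation vector about the tool's x, y, z in degrees. A call has 1 to 12 rows; each row is the pose to reach, as a shift and turn from the pose commanded when the call began, along the tool's axes at that moment; what a row does not reach only later rows make up. A row lasts 1/12 s, in which the tool goes at most 41.7 mm and 7.16 degrees, less where a joint would pass 70% of its speed; a pose out of reach is approached as far as the arm can. A call with a gripper value outside its range is refused whole. "grip" is the gripper command: -1 is fully open, 1 is shut, values between are in proportion, set as the call begins (left out, the last holds). The fingers move at their own pace and stop on an object; "squeeze" is the grip in N (left out, the last holds). Time passes only in rows, so rows that repeat a pose let the fingers close. It gives the time, the measured TCP pose, the force and the opening at its end, in the units of the state.
- robot.get_obs(): the state, without advancing time (a new reading comes with each control period).
- robot.camera(name): name is "scene" or "top" or "wrist"; returns (picture, depth): 384x512x3 uint8, red, green, blue; 384x512 float32, m along the optical axis (not along the pixel's ray), 0 where there is no reading.
- robot.calibration(name): a dict with "mtx" (3x3 intrinsics, pixels), "R" (3x3) and "t" (3): a world point X has camera coordinates R X + t; the wrist camera has in their place "hand_eye" (4x4, takes a point from camera to tool coordinates, whose origin is the TCP and whose axes are the flange's). Camera axes: x right, y down, z forward; pixel columns grow to the right and rows downward; lengths in m; the calibration is good to about 2 mm. A picture is of the moment at which its call begins: read the wrist's pose just before it. calibration takes no time and is no camera call.
- robot.hand_in(): hands the job in, once; it reports no verdict.
The state is a dict: "time": time; "q": joint angles; "joint_velocities": joint speeds; "joint_torque": joint torques, N m; "position": TCP position; "tool_rot": TCP orientation; "ft_force": force on the tool from outside, world axes, zero at the start; "moment": the same for the moment, N m; "grip_width": finger opening in m.
Only numpy, scipy, OpenCV 4.12 (cv2) and the standard library are available. Lean on these libraries where they do the work, as an engineer would, in place of code of your own. Each camera call takes 0.05 s, during which the arm holds its last target.

TASK

Get the garnish carousel ready for me: take the black ice scoop out of its middle cup and hang it by the eye of its handle on the peg of the scoop stand, letting go of it. Then turn the carousel until the amber jar with the brass lid faces the front of the caddy, squarely behind the white coaster, and finish while still holding the carousel still there with the gripper, touching the carousel somewhere other than the amber jar so that I can open that jar. Do not shift the two tumblers or the decanter.

Things in the scene. Friction and masses are not known exactly. Their poses are not given: they have to be found in the camera images.
- caddy: Garnish caddy: a fixed dark board 370 x 270 x 18 mm that carries a round turntable 250 mm across (flat top at 40 mm) with four lidded jars and a middle cup. Origin on the turntable's axis, on the table; z up. Its front is the -x side: there a white round coaster, 94 mm across, top at 23 mm, lies centred 183 mm in front of the axis. Heights are above the table.
- cup_rim (a point): Centre of the mouth of the steel cup in the middle of the turntable, on its axis, 95 mm above the table; the cup turns with the turntable, is 66 mm across outside, 60 mm inside and 50 mm deep.
- turntable (a joint): Angle of the turntable in rad, growing counterclockwise seen from above; 0 (or 6.283) when the amber jar faces the front. It turns endlessly both ways on a light ball bearing (about 0.02 N m of friction, coasts a little) and has no catch. Turntable and jars together weigh about 2.3 kg.
- knob_amber (a point): Centre of the round brass knob (22 mm across, 22 mm high, vertical) on the brass lid of the amber jar, 82 mm from the turntable axis and 116 mm above the table. The lid, 59 mm across, has its flat top at 105 mm; below it is amber glass 56 mm across, down to the turntable's top. Jars, lids and knobs are fast on the turntable.
- knob_1 (a point): Centre of the round grey knob of a smoky grey jar with grey lid, a quarter turn counterclockwise (seen from above) from the amber one; all sizes and heights as on the amber jar.
- knob_2 (a point): The same on the grey jar opposite the amber one.
- knob_3 (a point): The same on the grey jar a quarter turn clockwise (seen from above) from the amber one.
- scoop_center (a point): Centre, half-way up, of the loose matte black ice scoop (181 mm long, 0.16 kg), 90 mm from its mouth; z runs along the handle to the eye. It starts standing mouth down in the middle cup with 3 mm of play. Trough bowl 54 mm across, 74 mm long, open to -x; then a flat handle 32 mm wide (y), 9 mm thick (x), straight from 84 to 154 mm above the mouth, ending in a round eye.
- scoop_eye (a point): Centre of the eye at the end of the scoop's handle, 165 mm from the mouth of the bowl: a ring 32 mm across outside, with a hole 20 mm across that runs through the 9 mm thickness along the scoop's x axis. z runs along the handle towards its end, which lies 16 mm beyond this point.
- stand: Scoop stand, fixed: a round dark drip dish 140 mm across (rim 14 mm high) and, 55 mm from its centre on the +x side, a round post 14 mm thick, 216 mm high. One straight steel peg 7 mm thick points from the top of the post to the stand's -x side over the dish, rising 10 degrees towards its free end. Origin at the dish's centre, on the table; z up.
- peg_tip (a point): Centre of the ball, 11 mm across, on the free end of the peg, 216 mm above the table. From here to peg_root the peg is straight and free.
- peg_root (a point): Point on the peg's axis where it leaves the post, 205 mm above the table and 66 mm from peg_tip.
- tumbler_a_center (a point): Smoky grey glass tumbler, loose, 78 mm across at the rim and 92 mm high, standing; this point is half-way up. To be left alone.
- tumbler_b_center (a point): A second tumbler, the same.
- decanter_center (a point): Empty clear glass decanter shaped like a teardrop, loose, 124 mm across and 205 mm high, standing; this point is on its axis 100 mm above its foot. To be left alone.
Not all that is in view belongs to the job. Leave any blue or green look-alike of the part that bears scoop_center alone.

How it is judged:
On the way:
1. the scoop hangs by its eye on the peg, let go, with nothing else carrying it (x of scoop_eye in the frame of stand between -0.016 and 0.047 m and y of scoop_eye in the frame of stand between -0.014 and 0.014 m and z of scoop_eye in the frame of stand between 0.19 and 0.22 m and angle between scoop_eye's own z axis and vertical below 0.3 rad and contact force between scoop and stand above 0.5 N and contact force between scoop and the fingers below 0.1 N), for 0.3 s.
At the end, for the whole second after the job is handed in: Scoop hangs by its eye on the peg (within 14 mm sideways, handle within 17 degrees of upright), let go, carried by the stand. Amber jar at the front, centre within 10 mm of the caddy's middle line; turntable at rest, fingers bearing on it with over 1 N but not on the amber jar (all of step 1 and y of knob_amber in the frame of caddy between -0.01 and 0.01 m and x of knob_amber in the frame of caddy below -0.06 m and velocity of joint turntable between -0.05 and 0.05 rad/s and contact force between the fingers and turntable above 1 N and contact force between the fingers and amber_glass below 0.2 N and contact force between the fingers and amber_lid below 0.2 N and contact force between the fingers and amber_knob below 0.2 N); the arm keeps its last pose, push and grip.
It fails at once if a tumbler or the decanter was shifted by more than 25 mm or tipped (distance of any of tumbler_a_center, tumbler_b_center, decanter_center from where it was at the start of the episode above 0.025 m).
It also fails if it takes over 67 s, if anything falls off the work surface, if the arm or the gripper's body presses on something with over 40 N, if the wrist force passes 120 N, or if a joint passes its speed limit or range.

## Working session

There is one attempt and no reset: what is moved stays moved. The work goes in short steps, Python scripts to look and compute and a tool call to move; the robot and the scene stay as the last step left them, time stands still between calls to the robot, and variables do not carry over. Pictures are saved under pics/ and viewed, and the job is handed in when it is done.

Besides the shell and the picture viewer there is one more tool, called after "Call:" by a JSON object that holds its "api" and its "payload", one argument or row to a line. drive_tool: Moves the arm, as the interface text tells. Its arguments: {"type":"object","properties":{"targets":{"type":"array","items":{"type":"number"}},"grip":{"type":"number"},"squeeze":{"type":"number"}},"required":["targets"]}

```bash
ls; mkdir -p pics
python3 - <<'E'
from rig import robot
import cv2,numpy as np
o=robot.get_obs();print(o, robot.grasp_offset)
for n in ["scene","top","wrist"]:
    p,d=robot.camera(n); cv2.imwrite(f"pics/{n}0.png",p[:,:,::-1]); np.savez(f"pics/{n}0.npz",p=p,d=d)
    print(n,robot.calibration(n))
E
```

```text
pics
{'time': 0.0, 'q': array([-1.38848053e+00,  5.28468589e-01,  1.43394067e+00, -6.06948247e-06,
        1.18142117e+00, -1.78507858e-01]), 'joint_velocities': array([ 5.52467825e-04,  3.50222546e-04, -4.55605869e-06,  7.55564962e-04,
        1.00121136e-03,  1.00506074e-03]), 'joint_torque': array([ 1.69291252e-04, -4.40045285e+01, -1.76594263e+01,  6.32893690e-02,
        5.82353398e-02, -1.58233565e-04]), 'position': array([ 0.22053389, -0.58398356,  0.22155798]), 'tool_rot': array([ 9.83769057e-01,  1.79435754e-01, -4.93660440e-06, -1.11887790e-03]), 'ft_force': array([ 0.12464321, -1.01658554,  0.65397332]), 'moment': array([0.02735133, 0.00147344, 0.00182824]), 'grip_width': 0.08680474608988992} 0.0187
scene {'mtx': array([[441.73418421,   0.        , 255.6270888 ],
       [  0.        , 441.73418421, 193.7282177 ],
       [  0.        ,   0.        ,   1.        ]]), 'R': array([[-0.725612  ,  0.68804375, -0.00911241],
       [ 0.52791463,  0.54814795, -0.6487218 ],
       [-0.44135403, -0.47553089, -0.76097109]]), 't': array([ 0.41939573, -0.2684915 ,  1.75404706])}
top {'m
[... 183 characters left out ...]
9, -0.99995317,  0.00426675],
       [-0.98898125, -0.00922104, -0.1477534 ],
       [ 0.14778582, -0.00293637, -0.98901503]]), 't': array([0.04699172, 0.65652241, 1.39976718])}
wrist {'mtx': array([[279.04381006,   0.        , 256.13906153],
       [  0.        , 279.04381006, 198.13651973],
       [  0.        ,   0.        ,   1.        ]]), 'hand_eye': array([[-6.76999311e-04, -9.67888265e-01, -2.51379888e-01,
         6.83805110e-02],
       [ 9.99999309e-01, -8.96827097e-04,  7.59923879e-04,
        -2.17285317e-03],
       [-9.60965700e-04, -2.51379200e-01,  9.67888203e-01,
        -1.62351192e-01],
       [ 0.00000000e+00,  0.00000000e+00,  0.00000000e+00,
         1.00000000e+00]])}
```

View pics/scene0.png

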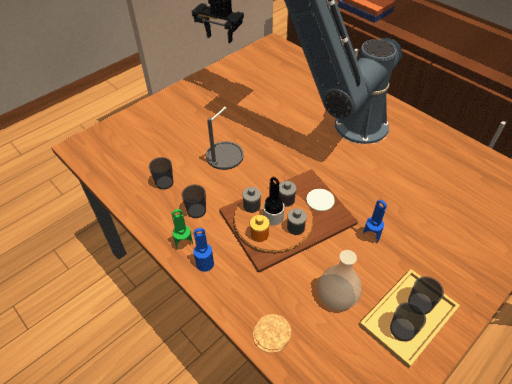

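View pics/top0.png

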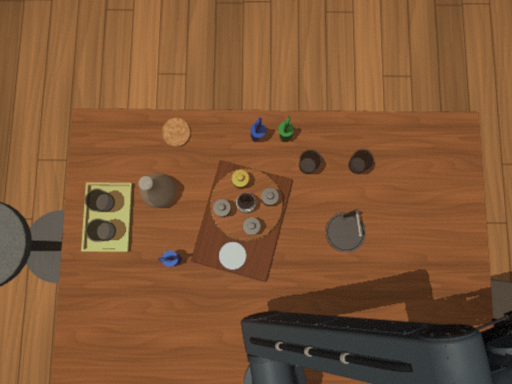

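View pics/wrist0.png

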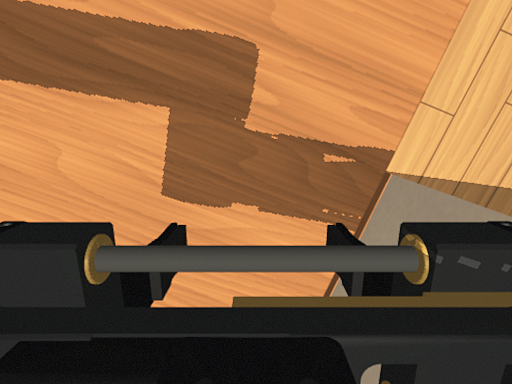

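```bash
cat > h.py <<'E'
import numpy as np,cv2
from rig import robot
def px2w(n,u,v,z=None,d=None):
    c=robot.calibration(n);K=c["mtx"];R=c["R"];t=c["t"]
    r=R.T@(np.linalg.inv(K)@np.array([u,v,1.]));C=-R.T@t
    if d is not None: return C+r*d
    return C+r*(z-C[2])/r[2]
def w2px(n,X):
    c=robot.calibration(n);p=c["mtx"]@(c["R"]@np.array(X)+c["t"]);return p[:2]/p[2]
def crop(src,x0,y0,x1,y1,out,f):
    p=cv2.imread(src)[y0:y1,x0:x1]
    cv2.imwrite(out,cv2.resize(p,None,fx=f,fy=f,interpolation=cv2.INTER_CUBIC))
E
python3 - <<'E'
from h import *
crop("pics/top0.png",190,155,300,285,"pics/c1.png",4.5)
crop("pics/top0.png",290,140,390,260,"pics/c2.png",5)
crop("pics/scene0.png",200,90,340,270,"pics/c3.png",3.3)
E
```

```text
(no output)
```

View pics/c1.png

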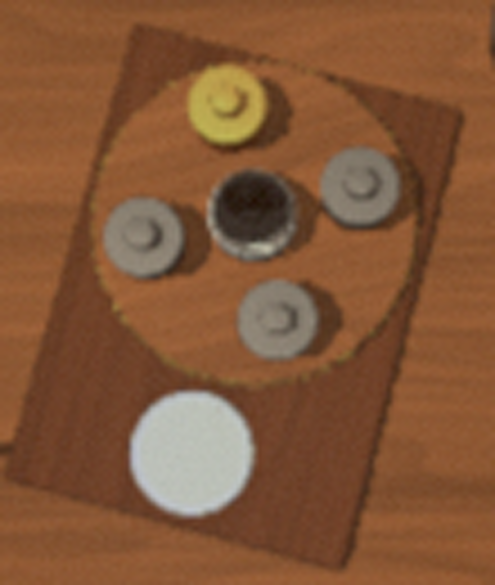

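View pics/c2.png

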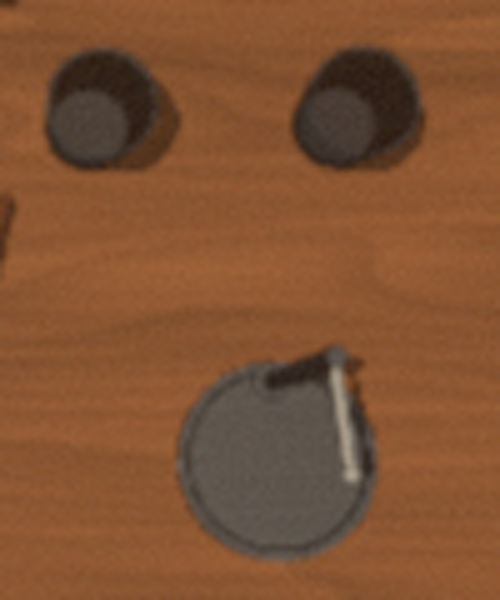

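View pics/c3.png

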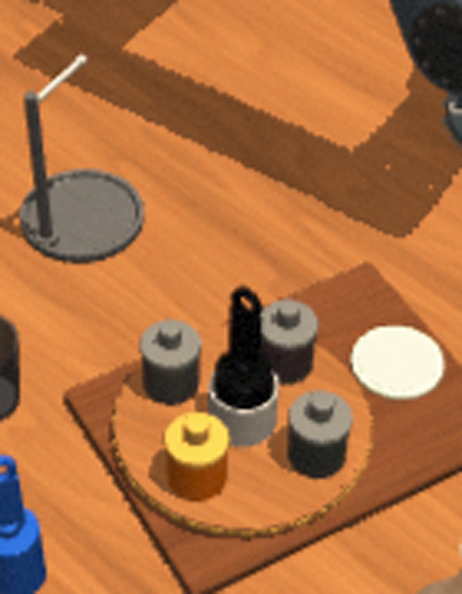

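Run:
```python
from h import *
np.set_printoptions(precision=4,suppress=True)
t=lambda x,y:(190+x/4.5-.4,155+y/4.5-.4)
s=lambda x,y:(290+x/5-.4,140+y/5-.4)
c=lambda x,y:(200+x/3.3-.35,90+y/3.3-.35)
for n,(x,y),z in [("amber",(230,101),.127),("k_right",(362,182),.127),("k_left",(142,230),.127),("k_near",(279,317),.127),("cup",(252,214),.095),("coaster",(192,454),.023),("tablec",(255,224),.04)]:
    print(n,px2w("top",*t(x,y),z=z))
for n,(x,y),z in [("tip",(352,478),.216),("posttop",(337,355),.214),("dish",(278,460),.010)]:
    print(n,px2w("top",*s(x,y),z=z))
for n,(x,y),z in [("tip",(82,60),.216),("posttop",(32,97),.216),("dish",(83,215),.01),("coaster",(398,361),.023),("amber",(198,419),.127),("kR",(171,327),.127),("kL",(320,398),.127),("kN",(288,305),.127),("sc_end",(243,297),.2+.008),("tt",(242,425),.04)]:
    print("S",n,px2w("scene",*c(x,y),z=z))
R=robot.calibration("top");print(-R["R"].T@R["t"])
R=robot.calibration("scene");print(-R["R"].T@R["t"])
```

```text
amber [0.6765 0.1163 0.127 ]
k_right [0.6177 0.0196 0.127 ]
k_left [0.5813 0.1784 0.127 ]
k_near [0.5195 0.0787 0.127 ]
cup [0.5972 0.1001 0.095 ]
coaster [0.4203 0.1457 0.023 ]
tablec [0.5957 0.0994 0.04  ]
tip [ 0.4868 -0.2494  0.216 ]
posttop [ 0.5612 -0.2427  0.214 ]
dish [ 0.5062 -0.2477  0.01  ]
S tip [ 0.4831 -0.2504  0.216 ]
S posttop [ 0.5573 -0.2411  0.216 ]
S dish [ 0.5024 -0.2461  0.01  ]
S coaster [0.4181 0.1469 0.023 ]
S amber [0.6711 0.1172 0.127 ]
S kR [0.6138 0.0206 0.127 ]
S kL [0.5749 0.1765 0.127 ]
S kN [0.5142 0.0779 0.127 ]
S sc_end [0.5911 0.0916 0.208 ]
S tt [0.5995 0.1037 0.04  ]
[0.442  0.0572 1.4812]
[1.2202 0.6927 1.1644]
```

```bash
cat >> h.py <<'E'
from scipy.spatial.transform import Rotation as Ro
def down(yaw): # tool x at yaw deg, z down
    a=np.radians(yaw);x=np.array([np.cos(a),np.sin(a),0]);z=np.array([0,0,-1.])
    return Ro.from_matrix(np.c_[x,np.cross(z,x),z])
def delta(pos,yaw,p0=None,r0=None):
    o=robot.get_obs()
    p0=o["position"] if p0 is None else np.array(p0); r0=Ro.from_quat(o["tool_rot"]) if r0 is None else r0
    d=r0.inv().apply(np.array(pos)-p0)*100
    w=(r0.inv()*down(yaw)).as_rotvec(degrees=True)
    return np.round(d,2),np.round(w,2)
def yaw():
    x=Ro.from_quat(robot.get_obs()["tool_rot"]).apply([1,0,0]);return np.degrees(np.arctan2(x[1],x[0]))
def wshot(name):
    o=robot.get_obs();p,d=robot.camera("wrist")
    cv2.imwrite(f"pics/{name}.png",cv2.resize(p[:,:,::-1],(768,576),interpolation=cv2.INTER_CUBIC))
    np.savez(f"pics/{name}.npz",p=p,d=d,pos=o["position"],q=o["tool_rot"])
def wpx(name,u,v,z=None,d=None): # u,v in native pixels
    f=np.load(f"pics/{name}.npz");c=robot.calibration("wrist");H=c["hand_eye"];R=Ro.from_quat(f["q"]).as_matrix()
    r=R@H[:3,:3]@(np.linalg.inv(c["mtx"])@np.array([u,v,1.]));C=f["pos"]+R@H[:3,3]
    if d is not None:return C+r*d
    return C+r*(z-C[2])/r[2]
E
python3 -c "
from h import *
print(delta([.46,.06,.33],6))"
```

```text
(array([ 45.15, -51.84, -10.72]), array([-0.09, -0.  , 14.67]))
```

Call:
{"api": "drive_tool", "payload": {
  "targets": [10,-14,-8,0,0,4,45,-52,-11,0,0,14.7,45,-52,-11,0,0,14.7,45,-52,-11,0,0,14.7,45,-52,-11,0,0,14.7,45,-52,-11,0,0,14.7,45,-52,-11,0,0,14.7,45,-52,-11,0,0,14.7,45,-52,-11,0,0,14.7,45,-52,-11,0,0,14.7,45,-52,-11,0,0,14.7,45,-52,-11,0,0,14.7],
  "grip": -1
}}

```text
time: 1.15
position: [0.3893, -0.1211, 0.305]
tool_rot: [0.999, 0.052, 0.0, -0.0]
ft_force: [1.3, -0.3, 0.7]
grip_width: 0.0867
```

```bash
python3 -c "
from h import *
o=robot.get_obs();print(o['time'],o['position'],yaw(),o['q'],o['ft_force'])
print(delta([.46,.06,.33],6))"
```

```text
1.15 [ 0.38933295 -0.12114012  0.3049543 ] 5.937707998967843 [-5.77429771e-01  1.16267424e-01  1.82388245e+00  9.32561241e-05
  1.20133498e+00  8.89700330e-01] [ 1.28558075 -0.32524298  0.6515797 ]
(array([  8.9 , -17.29,  -2.5 ]), array([ 0.  , -0.01, -0.06]))
```

Call:
{"api": "drive_tool", "payload": {
  "targets": [9,-17,-2.5,0,0,0,9,-17,-2.5,0,0,0,9,-17,-2.5,0,0,0,9,-17,-2.5,0,0,0,9,-17,-2.5,0,0,0,9,-17,-2.5,0,0,0,9,-17,-2.5,0,0,0]
}}

```text
time: 1.73
position: [0.4611, 0.0564, 0.3295]
tool_rot: [0.999, 0.054, -0.0, 0.0]
ft_force: [0.0, -0.8, -0.2]
grip_width: 0.0871
```

```bash
python3 -c "
from h import *
o=robot.get_obs();print(o['time'],o['position'],yaw(),o['ft_force'])
wshot('w1')"
```

```text
1.7333 [0.46108508 0.05640394 0.32947902] 6.183380585818921 [ 0.02817635 -0.76885768 -0.16776021]
```

View pics/w1.png

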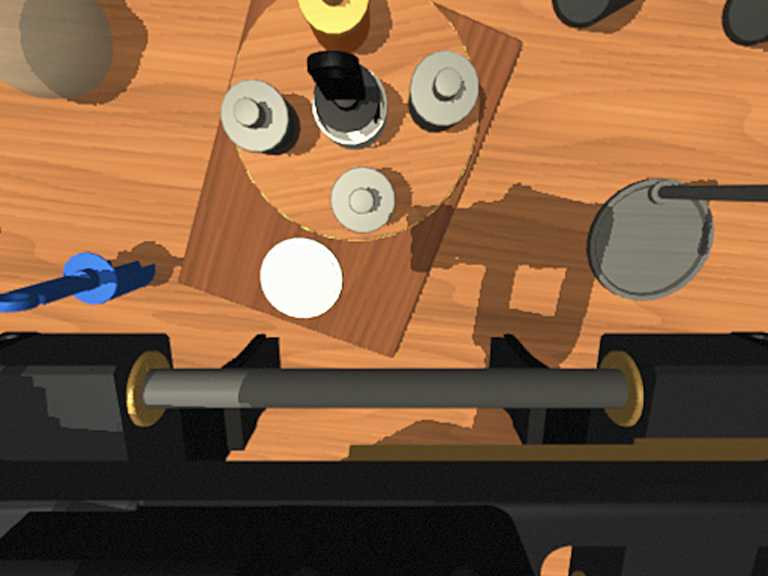

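```bash
python3 -c "
from h import *
f=np.load('pics/w1.npz');p=f['p'][20:110,190:280,::-1]
p=np.clip(p.astype(float)*2.5,0,255).astype(np.uint8)
cv2.imwrite('pics/c4.png',cv2.resize(p,None,fx=6.5,fy=6.5,interpolation=cv2.INTER_CUBIC))
d=f['d'];np.set_printoptions(linewidth=250,precision=3)
print(d[30:70:2,200:262:3])
"
```

```text
[[0.404 0.402 0.403 0.405 0.404 0.392 0.383 0.376 0.377 0.377 0.378 0.381 0.385 0.394 0.404 0.403 0.403 0.403 0.404 0.402 0.405]
 [0.404 0.404 0.403 0.404 0.405 0.405 0.393 0.387 0.384 0.385 0.384 0.387 0.392 0.403 0.403 0.403 0.404 0.404 0.405 0.404 0.405]
 [0.403 0.405 0.402 0.405 0.405 0.239 0.239 0.238 0.24  0.239 0.393 0.397 0.401 0.405 0.404 0.404 0.404 0.404 0.403 0.405 0.403]
 [0.406 0.405 0.404 0.242 0.24  0.24  0.239 0.238 0.239 0.24  0.241 0.243 0.404 0.405 0.406 0.404 0.405 0.405 0.406 0.405 0.404]
 [0.407 0.407 0.245 0.242 0.24  0.24  0.239 0.24  0.239 0.239 0.241 0.243 0.246 0.406 0.405 0.406 0.405 0.406 0.405 0.405 0.406]
 [0.406 0.406 0.245 0.242 0.241 0.24  0.239 0.24  0.238 0.241 0.243 0.244 0.246 0.25  0.406 0.406 0.406 0.407 0.407 0.408 0.406]
 [0.407 0.408 0.247 0.242 0.241 0.24  0.239 0.24  0.24  0.24  0.242 0.246 0.246 0.251 0.408 0.407 0.407 0.408 0.407 0.408 0.407]
 [0.407 0.408 0.247 0.243 0.242 0.241 0.24  0.24  0.241 0.241 0.242 0.244 0.246 0.251 0.335 0.409 0.407 0.408 0.408 0.409 0.408]
 [0.408 0.408 0.248 0.245 0.244 0.245 0.262 0.263 0.245 0.245 0.246 
[... 780 characters left out ...]
0.288 0.288 0.296 0.34  0.34  0.34  0.364 0.413 0.413]
 [0.412 0.414 0.413 0.341 0.341 0.299 0.298 0.297 0.297 0.297 0.295 0.298 0.297 0.297 0.302 0.339 0.342 0.34  0.364 0.    0.413]
 [0.415 0.413 0.415 0.342 0.34  0.307 0.306 0.306 0.305 0.306 0.306 0.307 0.306 0.308 0.309 0.341 0.34  0.341 0.373 0.414 0.414]
 [0.414 0.415 0.415 0.343 0.34  0.342 0.317 0.316 0.317 0.318 0.318 0.316 0.316 0.317 0.318 0.341 0.34  0.34  0.386 0.364 0.413]
 [0.415 0.417 0.415 0.365 0.343 0.341 0.327 0.327 0.327 0.327 0.327 0.327 0.329 0.327 0.328 0.343 0.341 0.342 0.399 0.365 0.415]
 [0.415 0.416 0.417 0.364 0.342 0.344 0.342 0.342 0.33  0.33  0.33  0.329 0.331 0.342 0.344 0.342 0.342 0.343 0.411 0.366 0.416]]
```

View pics/c4.png

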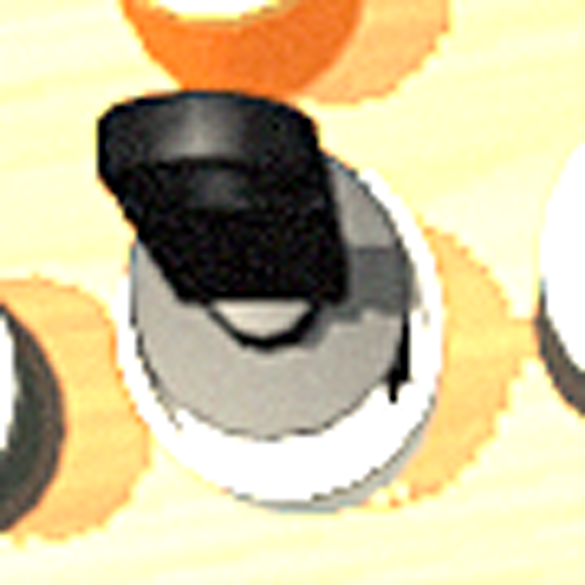

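```bash
cat >> h.py <<'E'
def wcloud(name):
    f=np.load(f"pics/{name}.npz");c=robot.calibration("wrist");H=c["hand_eye"];R=Ro.from_quat(f["q"]).as_matrix();K=c["mtx"]
    v,u=np.mgrid[0:384,0:512];d=f["d"]
    P=np.stack([(u-K[0,2])/K[0,0]*d,(v-K[1,2])/K[1,1]*d,d],-1)
    P=P@H[:3,:3].T+H[:3,3]
    return P@R.T+f["pos"]
E
python3 -c "
from h import *
np.set_printoptions(precision=4,suppress=True)
P=wcloud('w1')[30:80,195:250].reshape(-1,3)
d=np.load('pics/w1.npz')['d'][30:80,195:250].ravel()
P=P[(d>.1)]
h=P[(P[:,2]>.14)&(P[:,2]<.19)&(np.hypot(P[:,0]-.596,P[:,1]-.098)<.04)]
c=h.mean(0);n=np.linalg.svd(h-c)[2];print(len(h),c,n, 'resid',np.std((h-c)@n[2]))
print('face yaw',np.degrees(np.arctan2(n[2][1],n[2][0])))
# per height extents along width
wd=np.array([n[2][1],-n[2][0]]);wd/=np.linalg.norm(wd)
nx=n[2][:2]/np.linalg.norm(n[2][:2])
for z in [.14,.15,.16,.17,.18,.19,.2,.21,.22]:
    s=P[(abs(P[:,2]-z)<.005)&(np.hypot(P[:,0]-.596,P[:,1]-.098)<.04)]
    a=s[:,:2]@wd;b=s[:,:2]@nx
    print(z,len(s),'w',a.min(),a.max(),(a.min()+a.max())/2,'n',b.min(),np.median(b),b.max())
t=P[(P[:,2]>.215)&(P[:,2]<.24)];print('top',t.mean(0),t[:,2].max())
print(wd,nx,np.array([.596,.098])@wd,np.array([.596,.098])@nx)
"
```

```text
335 [0.5928 0.1021 0.1667] [[-0.002   0.0068 -1.    ]
 [ 0.1477 -0.989  -0.007 ]
 [-0.989  -0.1477  0.001 ]] resid 0.0009716229941362176
face yaw -171.50386980960315
0.14 56 w -0.00149494090970982 0.0296865652049886 0.01409581214763939 n -0.6072964495099771 -0.6011323108930253 -0.6004768835109856
0.15 57 w -0.001424947432271689 0.03009464002662089 0.0143348462971746 n -0.6049615613434586 -0.601164269098704 -0.6004211964510784
0.16 58 w -0.0010216300707057754 0.029693632230322693 0.01433600107980846 n -0.6021849796359258 -0.6011573692441301 -0.600463034411579
0.17 68 w -0.0014285537226788319 0.02985470797963999 0.014213077128480578 n -0.6073486916062302 -0.6012342493983998 -0.600473844031093
0.18 80 w -0.0008703959337618934 0.029212645311545465 0.014171124688891786 n -0.6019557224879872 -0.6011566355936175 -0.6005276392155553
0.19 77 w -0.0013847073476475791 0.029920554446370443 0.014267923549361431 n -0.6073029913699118 -0.6011727467868201 -0.6004147354712273
0.2 179 w -0.001076839622244663 0.03013313898617431 0.014528149681964824 n -0.6079553766380682 -0.6020959163438119 -0.6003264452337082
0.21 60 w -0.000988675549985799 0.03014024632546587 0.014575785387740035 n -0.6088475399162756 -0.6017568969904799 -0.600387614947506
0.22 278 w -0.00020278845391981897 0.02962577922718013 0.014711495386630156 n -0.6104328479188951 -0.6046365196505468 -0.6003272364068458
top [0.5961 0.1032 0.223 ] 0.2273758233798132
[-0.1477  0.989 ] [-0.989  -0.1477] 0.008869936136059282 -0.603938179148282
```

```bash
python3 -c "
from h import *
print(delta([.5967,.1036,.27],8.5),delta([.5967,.1036,.169],8.5))"
```

```text
(array([14.05, -3.36,  5.9 ]), array([ 0.03,  0.08, -2.43])) (array([14.06, -3.36, 16.  ]), array([ 0.03,  0.08, -2.43]))
```

Call:
{"api": "drive_tool", "payload": {
  "targets": [14.05,-3.35,3,0,0,-2.4,14.05,-3.35,4,0,0,-2.4,14.05,-3.35,5,0,0,-2.4,14.05,-3.35,6,0,0,-2.4,14.05,-3.35,6,0,0,-2.4,14.05,-3.35,8,0,0,-2.4,14.05,-3.35,11,0,0,-2.4,14.05,-3.35,14,0,0,-2.4,14.05,-3.35,16,0,0,-2.4,14.05,-3.35,16,0,0,-2.4]
}}

```text
time: 2.62
position: [0.5928, 0.101, 0.1652]
tool_rot: [0.997, 0.072, -0.006, -0.0]
ft_force: [-0.3, -0.2, -0.6]
grip_width: 0.0873
```

```bash
python3 -c "
from h import *
o=robot.get_obs();print(o['time'],o['position'],yaw(),o['ft_force'],o['q'])
print(delta([.5967,.1036,.169],8.5))
wshot('w2')"
```

```text
2.6167 [0.59278837 0.10103493 0.16523883] 8.229651629861262 [-0.28342889 -0.21451815 -0.62597698] [-1.65493435e-02  5.69077283e-01  1.54027233e+00 -6.40441585e-04
  1.04385119e+00  1.41094529e+00]
(array([ 0.42, -0.2 , -0.38]), array([-0.08,  0.66, -0.27]))
```

View pics/w2.png

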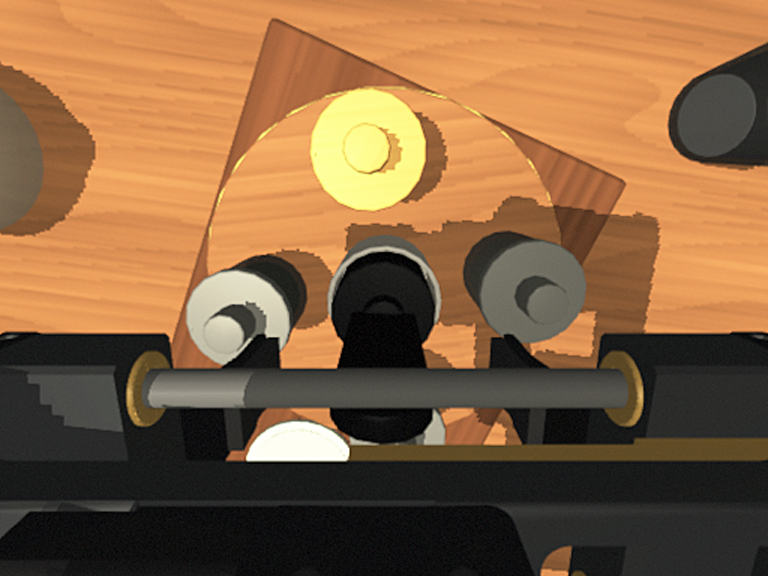

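Call:
{"api": "drive_tool", "payload": {
  "targets": [0,0,0,0,0,0,0,0,0,0,0,0]
}}

```text
time: 2.83
position: [0.5986, 0.1023, 0.1717]
tool_rot: [0.997, 0.072, 0.002, 0.0]
ft_force: [0.3, -1.1, 0.5]
grip_width: 0.0871
```

```bash
python3 -c "
from h import *
o=robot.get_obs();print(o['time'],o['position'],yaw(),o['ft_force'],o['grip_width'])
print(delta([.5967,.1036,.170],8.5))"
```

```text
2.8333 [0.59858253 0.1022956  0.17169995] 8.306192619469472 [ 0.27853603 -1.09238461  0.51003037] 0.08711489607145063
(array([-0.17, -0.16,  0.17]), array([ 0.04, -0.2 , -0.19]))
```

Call:
{"api": "drive_tool", "payload": {
  "targets": [0,-0.1,0.1,0,0,-0.2,0,-0.1,0.1,0,0,-0.2,0,-0.1,0.1,0,0,-0.2,0,-0.1,0.1,0,0,-0.2,0,-0.1,0.1,0,0,-0.2,0,-0.1,0.1,0,0,-0.2,0,-0.1,0.1,0,0,-0.2,0,-0.1,0.1,0,0,-0.2],
  "grip": 1,
  "squeeze": 30
}}

```text
time: 3.5
position: [0.5972, 0.1042, 0.1686]
tool_rot: [0.997, 0.075, -0.0, -0.0]
ft_force: [0.3, 0.7, -0.3]
grip_width: 0.0415
```

```bash
python3 -c "
from h import *
o=robot.get_obs();print(o['time'],o['position'],yaw(),o['ft_force'],o['grip_width'])
wshot('w3')"
```

```text
3.5 [0.59723497 0.10421924 0.16857495] 8.577439820285882 [ 0.32279462  0.70553742 -0.31735964] 0.04151505945928135
```

View pics/w3.png

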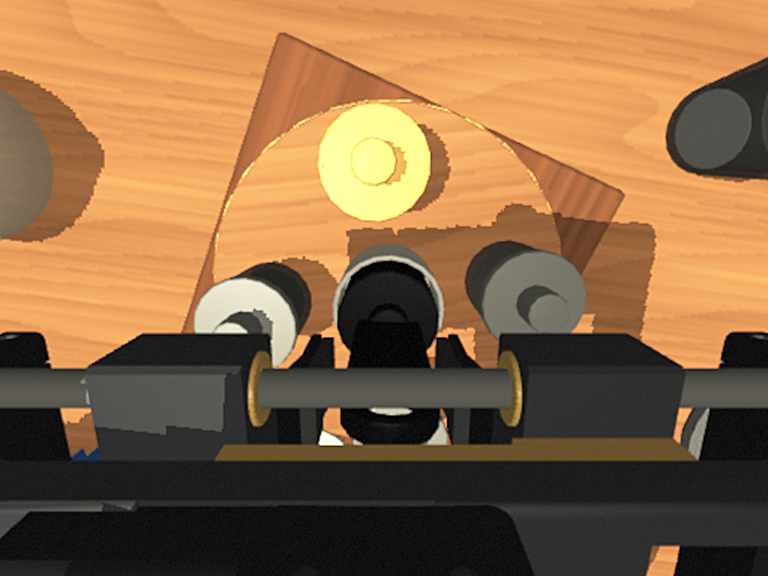

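Call:
{"api": "drive_tool", "payload": {
  "targets": [0,0,0,0,0,0,0,0,0,0,0,0,0,0,0,0,0,0,0,0,0,0,0,0,0,0,0,0,0,0]
}}

```text
time: 3.97
position: [0.5972, 0.1041, 0.1685]
tool_rot: [0.997, 0.075, -0.0, 0.0]
ft_force: [0.6, -0.3, -0.4]
grip_width: 0.0318
```

```bash
python3 -c "
from h import *
o=robot.get_obs();print(o['time'],o['position'],yaw(),o['ft_force'],o['grip_width'])"
```

```text
3.9667 [0.59720034 0.10409804 0.16851739] 8.57113442139139 [ 0.58301843 -0.33855672 -0.38740887] 0.0318348478939803
```

```bash
python3 -c "
from h import *
print(delta([.42,-.16,.285],6),delta([.42,-.256,.23],6))"
```

```text
(array([-21.46,  23.47, -11.64]), array([0.  , 0.01, 2.57])) (array([-22.89,  32.97,  -6.14]), array([0.  , 0.01, 2.57]))
```

Call:
{"api": "drive_tool", "payload": {
  "targets": [0,0,-1,0,0,0,0,0,-3,0,0,0,0,0,-5.5,0,0,0,0,0,-8.5,0,0,0,0,0,-11.5,0,0,0,0,0,-11.5,0,0,0]
}}

```text
time: 4.47
position: [0.6011, 0.1044, 0.291]
tool_rot: [0.997, 0.075, 0.007, 0.0]
ft_force: [2.0, -0.2, -1.8]
grip_width: 0.0319
```

```bash
python3 -c "
from h import *
o=robot.get_obs();print(o['time'],o['position'],yaw(),o['ft_force'],o['grip_width'])
print(delta([.42,-.16,.285],6),delta([.42,-.256,.23],6))"
```

```text
4.4667 [0.60109404 0.10437394 0.29100106] 8.58542108289701 [ 1.98412525 -0.20642599 -1.7878648 ] 0.031859351893629206
(array([-21.86,  23.44,   0.35]), array([ 0.09, -0.79,  2.58])) (array([-23.37,  32.92,   5.85]), array([ 0.09, -0.79,  2.58]))
```

Call:
{"api": "drive_tool", "payload": {
  "targets": [-21.5,23.5,0,0,0,2.6,-21.5,23.5,0,0,0,2.6,-21.5,23.5,0,0,0,2.6,-21.5,23.5,0,0,0,2.6,-21.5,23.5,0,0,0,2.6,-21.5,23.5,0,0,0,2.6,-21.5,23.5,0,0,0,2.6,-22.9,27,2,0,0,2.6,-22.9,30,3.5,0,0,2.6,-22.9,33,5.3,0,0,2.6,-22.9,33,5.3,0,0,2.6,-22.9,33,5.3,0,0,2.6]
}}

```text
time: 5.47
position: [0.4191, -0.2582, 0.2288]
tool_rot: [0.999, 0.05, -0.001, -0.001]
ft_force: [-0.2, 0.5, -0.8]
grip_width: 0.0316
```

```bash
python3 -c "
from h import *
o=robot.get_obs();print(o['time'],o['position'],yaw(),o['ft_force'],o['grip_width'])
wshot('w4')
p,d=robot.camera('top');cv2.imwrite('pics/t1.png',p[:,:,::-1]);crop('pics/t1.png',290,180,420,290,'pics/c5.png',5.5)
p,d=robot.camera('scene');cv2.imwrite('pics/s1.png',p[:,:,::-1]);crop('pics/s1.png',170,50,310,180,'pics/c6.png',4.5)
"
```

```text
5.4667 [ 0.41911831 -0.25818665  0.22882333] 5.7363361896149625 [-0.17497065  0.54655404 -0.80083068] 0.03164364336504847
```

View pics/w4.png

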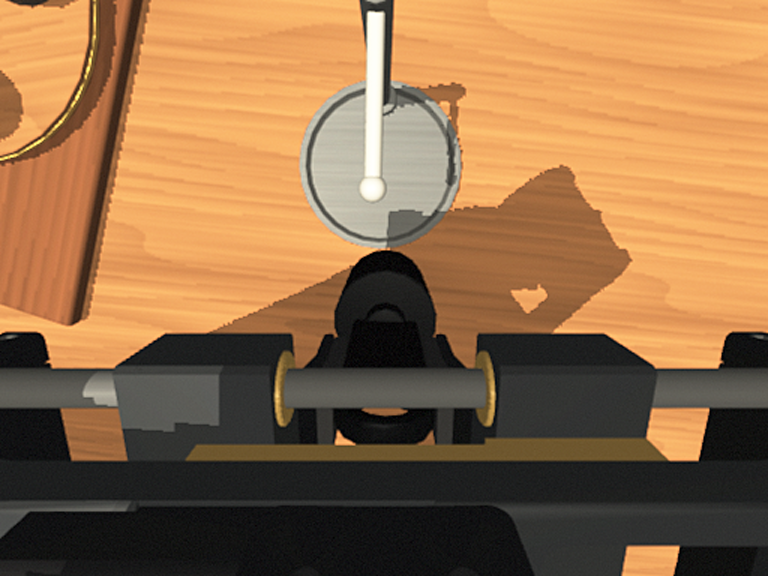

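View pics/c5.png

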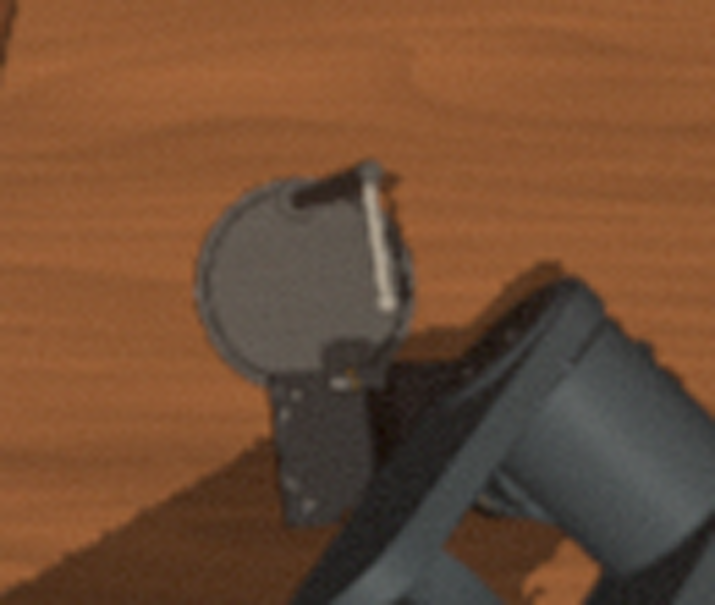

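View pics/c6.png

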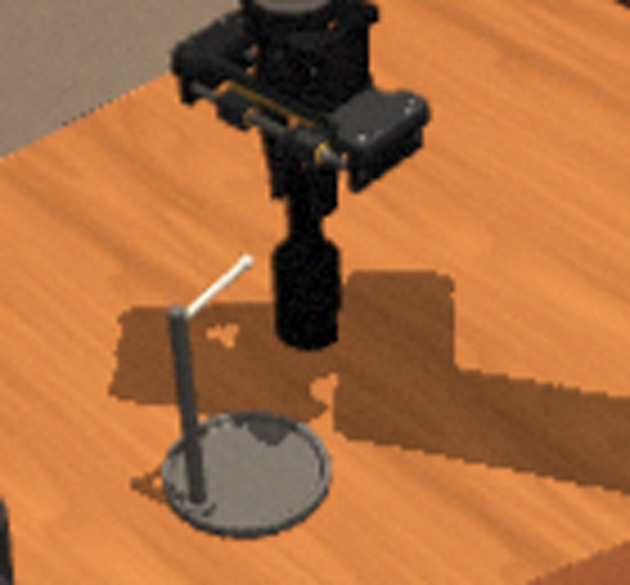

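```bash
python3 -c "
from h import *
np.set_printoptions(precision=4,suppress=True)
f=np.load('pics/w4.npz');print(f['d'][120:132:2,244:253:2])
P=wcloud('w4')
tip=wpx('w4',371.5/1.5-.17,188/1.5-.17,z=.216)
mid=wpx('w4',373.5/1.5-.17,110/1.5-.17,z=.2125)
root=wpx('w4',377/1.5-.17,14/1.5-.17,z=.208)
print(tip,mid,root)
d=root-tip;print(np.degrees(np.arctan2(d[1],d[0])))
R=Ro.from_quat(f['q']);print('tip in tool',R.inv().apply(tip-f['pos'])*100,'root in tool',R.inv().apply(root-f['pos'])*100)
# scoop: eye crop
for v in range(215,290,6):
  r=f['d'][v,215:300];print(v,np.round(r[::5],3))
q=P[150:300,215:300].reshape(-1,3)
m=(np.hypot(*(q[:,:2]-f['pos'][:2]).T)<.04)&(q[:,2]>.15)&(q[:,2]<.3)
q=q[m];
qt=R.inv().apply(q-f['pos']);print(len(qt),qt.min(0),qt.max(0))
"
```

```text
[[0.1641 0.1646 0.1633 0.1636 0.1621]
 [0.1643 0.1638 0.1629 0.1632 0.163 ]
 [0.1624 0.1632 0.1627 0.1643 0.1628]
 [0.1646 0.1641 0.1635 0.1639 0.164 ]
 [0.1642 0.1633 0.1641 0.1638 0.1646]
 [0.165  0.1646 0.1645 0.165  0.1656]]
[ 0.4862 -0.2442  0.216 ] [ 0.5159 -0.2422  0.2125] [ 0.5508 -0.2402  0.208 ]
3.5991908665100625
tip in tool [ 6.8172 -0.7168  1.2699] root in tool [13.2825 -0.4738  2.0559]
215 [0.41  0.41  0.    0.221 0.221 0.203 0.205 0.204 0.204 0.205 0.205 0.206
 0.208 0.221 0.22  0.22  0.412]
221 [0.414 0.414 0.222 0.222 0.193 0.191 0.191 0.191 0.192 0.192 0.193 0.193
 0.193 0.221 0.223 0.223 0.413]
227 [0.164 0.164 0.168 0.166 0.18  0.18  0.181 0.181 0.18  0.181 0.182 0.181
 0.183 0.184 0.167 0.167 0.164]
233 [0.155 0.158 0.159 0.167 0.169 0.17  0.171 0.17  0.171 0.171 0.172 0.171
 0.173 0.172 0.158 0.159 0.154]
239 [0.146 0.15  0.151 0.162 0.161 0.16  0.161 0.162 0.161 0.163 0.163 0.163
 0.162 0.163 0.154 0.149 0.148]
245 [0.143 0.142 0.    0.153 0.154 0.152 0.154 0.154 0.153 0.155 0.155 0.155
 0.154 0.155 0.155 0.143 0.142]
251 [0.083 0.083 0.083 0.083 0.083 0.081 0.083 0.083 0.084 0.083 0.083 0.084
 0.083 0.083 0.084 0.083 0.084]
257 [0.083 0.083 0.082 0.083 0.084 0.082 0.081 0.083 0.082 0.082 0.082 0.082
 0.082 0.083 0.083 0.082 0.081]
263 [0.081 0.082 0.082 0.081 0.083 0.082 0.082 0.082 0.082 0.082 0.081 0.081
 0.082 0.082 0.083 0.081 0.082]
269 [0.083 0.083 0.082 0.083 0.083 0.082 0.082 0.083 0.083 0.082 0.083 0.083
 0.083 0.082 0.082 0.083 0.083]
275 [0.125 0.126 0.127 0.125 0.123 0.122 0.124 0.435 0.436 0.435 0.435 0.123
 0.124 0.125 0.126 0.131 0.125]
281 [0.125 0.126 0.128 0.123 0.121 0.12  0.119 0.12  0.118 0.12  0.119 0.12
 0.121 0.121 0.124 0.131 0.127]
287 [0.128 0.128 0.44  0.124 0.121 0.119 0.119 0.119 0.117 0.118 0.118 0.12
 0.12  0.124 0.126 0.132 0.127]
6504 [-0.0139 -0.0284 -0.059 ] [0.0275 0.0251 0.0787]
```

Call:
{"api": "drive_tool", "payload": {
  "targets": [0,-0.4,2,0,0,2,0,-0.75,4,0,0,2,0,-0.75,5.5,0,0,2,0,-0.75,5.5,0,0,2,0,-0.75,5.5,0,0,2,0,-0.75,5.5,0,0,2,0,-0.75,5.5,0,0,2]
}}

```text
time: 6.2
position: [0.4202, -0.2491, 0.1771]
tool_rot: [0.999, 0.035, 0.001, 0.001]
ft_force: [0.5, 0.5, -0.9]
grip_width: 0.0314
```

```bash
python3 -c "
from h import *
o=robot.get_obs();print(o['time'],o['position'],yaw(),o['ft_force'],o['grip_width'],o['joint_velocities'])
wshot('w5')
p,d=robot.camera('scene');cv2.imwrite('pics/s2.png',p[:,:,::-1]);crop('pics/s2.png',190,80,290,170,'pics/c7.png',6)
"
```

```text
6.2 [ 0.42023598 -0.24906342  0.17706335] 4.026618154137982 [ 0.47834775  0.52894893 -0.88471323] 0.03139907280776658 [-0.00649686  0.0027133   0.00054257 -0.00140969 -0.00304655 -0.00014006]
```

View pics/w5.png

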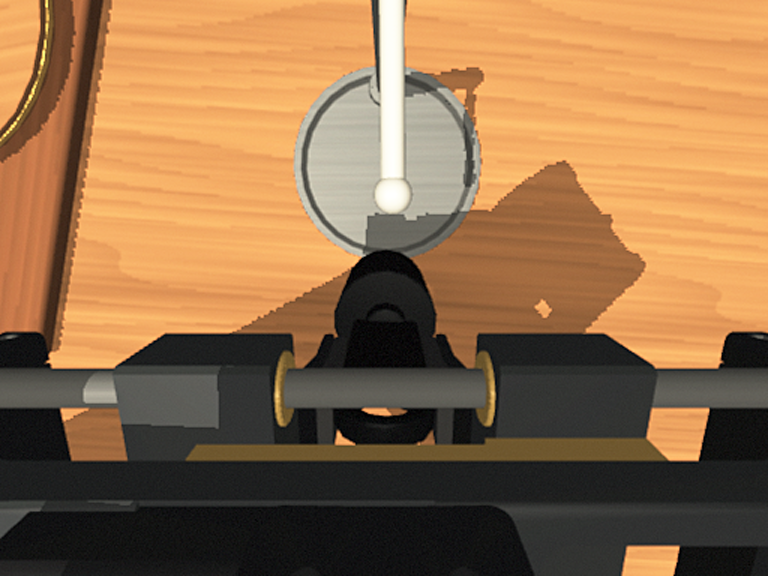

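View pics/c7.png

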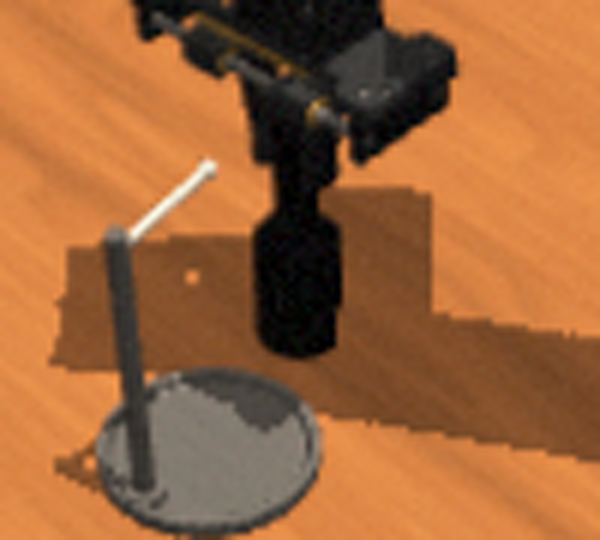

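```bash
python3 -c "
from h import *
np.set_printoptions(precision=4,suppress=True)
f=np.load('pics/w5.npz');P=wcloud('w5')
R=Ro.from_quat(f['q'])
b=R.inv().apply(P[116:142,248:276].reshape(-1,3)-f['pos']);m=b[:,2]<.1
bb=b[m];print('ball tool',bb.min(0),bb.max(0),len(bb), 'topz', np.percentile(bb[:,2],[2,10]))
# ball top via centre
for v in (124,126,128,130,132):print(v,R.inv().apply(P[v,262]-f['pos'])*100, P[v,262])
for v in (20,60,100):print(v,R.inv().apply(P[v,262]-f['pos'])*100, P[v,262])
for v in (276,280,284,288,292):print('eye',v,[np.round(R.inv().apply(P[v,u]-f['pos'])*100,2) for u in (240,257,272)])
print(f['d'][276:296:2,235:280:5])
"
```

```text
ball tool [ 0.0615 -0.0046 -0.1624] [ 0.0717  0.0057 -0.0378] 550 topz [-0.046  -0.0448]
124 [ 6.8452  0.0455 -4.3939] [ 0.4884 -0.2446  0.2212]
126 [ 6.7659  0.0427 -4.5395] [ 0.4877 -0.2446  0.2226]
128 [ 6.6865  0.0449 -4.4524] [ 0.4869 -0.2447  0.2217]
130 [ 6.6073  0.0447 -4.4824] [ 0.4861 -0.2448  0.222 ]
132 [ 6.5303  0.0424 -4.6054] [ 0.4853 -0.2448  0.2233]
20 [10.9315  0.0466 -3.4539] [ 0.5292 -0.2418  0.2118]
60 [ 9.3636  0.0456 -3.8423] [ 0.5136 -0.2429  0.2157]
100 [ 7.7975  0.0462 -4.1529] [ 0.498  -0.244   0.2188]
eye 276 [array([ 0.42, -0.91, -5.28]), array([-12.85,  -0.07,  17.58]), array([ 0.36,  0.5 , -5.18])]
eye 280 [array([ 0.35, -0.89, -5.5 ]), array([ 0.36, -0.16, -5.52]), array([ 0.35,  0.48, -5.5 ])]
eye 284 [array([ 0.2 , -0.89, -5.57]), array([ 0.34, -0.16, -5.79]), array([ 0.24,  0.48, -5.64])]
eye 288 [array([ 0.04, -0.89, -5.62]), array([ 0.14, -0.16, -5.78]), array([ 0.04,  0.48, -5.62])]
eye 292 [array([-0.17, -0.9 , -5.59]), array([-0.06, -0.16, -5.77]), array([-0.15,  0.48, -5.62])]
[[0.1218 0.122  0.1231 0.3781 0.3781 0.3769 0.3767 0.1222 0.1224]
 [0.1212 0.1214 0.1205 0.1216 0.1215 0.1197 0.1212 0.1219 0.1216]
 [0.1218 0.1201 0.12   0.1196 0.1194 0.1183 0.1203 0.1204 0.1203]
 [0.1207 0.1189 0.1197 0.1171 0.1197 0.118  0.1197 0.1198 0.1191]
 [0.1217 0.1197 0.1188 0.1174 0.1191 0.1173 0.1197 0.1189 0.1204]
 [0.1217 0.119  0.1183 0.1174 0.1184 0.1175 0.1186 0.1189 0.1199]
 [0.1217 0.1197 0.1195 0.118  0.118  0.118  0.1177 0.1194 0.1204]
 [0.1229 0.1191 0.1195 0.1175 0.1178 0.1192 0.119  0.1197 0.1206]
 [0.1234 0.1205 0.1198 0.1192 0.1192 0.1197 0.1199 0.12   0.1212]
 [0.1232 0.1195 0.1207 0.1193 0.1192 0.1202 0.1192 0.1206 0.1216]]
```

Call:
{"api": "drive_tool", "payload": {
  "targets": [1,0.2,0.2,0,0,0,3,0.2,0.2,0,0,0,4.5,0.2,0.2,0,0,0,4.5,0.2,0.2,0,0,0,4.5,0.2,0.2,0,0,0]
}}

```text
time: 6.72
position: [0.4652, -0.2479, 0.1737]
tool_rot: [0.999, 0.035, 0.0, 0.0]
ft_force: [-0.9, -0.2, -3.0]
grip_width: 0.0316
```

```bash
python3 -c "
from h import *
np.set_printoptions(precision=4,suppress=True)
o=robot.get_obs();print(o['time'],o['position'],yaw(),o['ft_force'],o['grip_width'])
wshot('w6')
f=np.load('pics/w6.npz');P=wcloud('w6')
p=f['p'][150:310,180:340,::-1];cv2.imwrite('pics/c8.png',cv2.resize(p,None,fx=3.7,fy=3.7,interpolation=cv2.INTER_CUBIC))
"
```

```text
6.7167 [ 0.4652 -0.2479  0.1737] 4.036689091896499 [-0.932  -0.2265 -3.0118] 0.03160275564163234
```

View pics/c8.png

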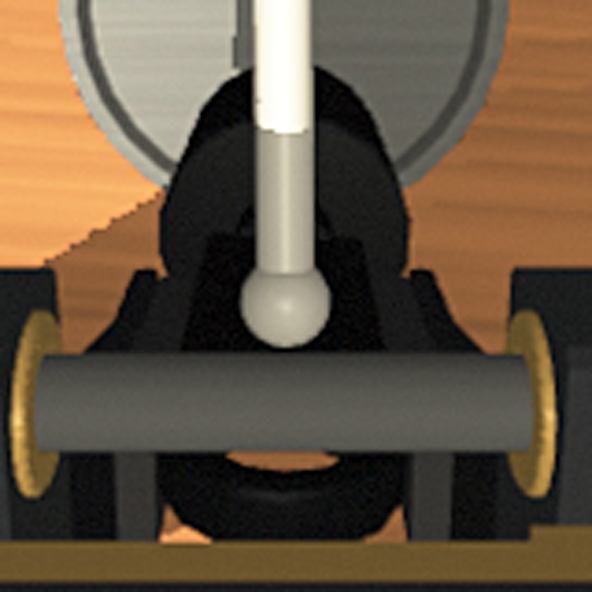

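Call:
{"api": "drive_tool", "payload": {
  "targets": [1,0,0,0,0,0,2,0,0,0,0,0,2.6,0,0.1,0,0,0,3.2,0,0.2,0,0,0,3.2,0,0.2,0,0,0]
}}

```text
time: 7.18
position: [0.4976, -0.2456, 0.1715]
tool_rot: [0.999, 0.035, 0.001, 0.0]
ft_force: [0.6, -0.0, -1.8]
grip_width: 0.0317
```

```bash
python3 -c "
from h import *
np.set_printoptions(precision=4,suppress=True)
o=robot.get_obs();print(o['time'],o['position'],yaw(),o['ft_force'],o['grip_width'])
wshot('w7')
f=np.load('pics/w7.npz')
p=f['p'][150:310,180:340,::-1];cv2.imwrite('pics/c9.png',cv2.resize(p,None,fx=3.7,fy=3.7,interpolation=cv2.INTER_CUBIC))
"
```

```text
7.1833 [ 0.4976 -0.2456  0.1715] 4.008838991444536 [ 0.5817 -0.0252 -1.7697] 0.03172774026316846
```

View pics/c9.png

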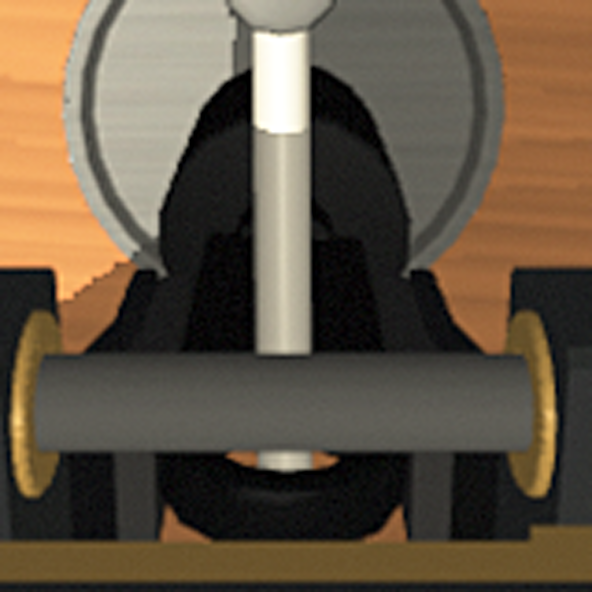

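Call:
{"api": "drive_tool", "payload": {
  "targets": [0.7,0,0.12,0,0,0,1.4,0,0.24,0,0,0,2.1,0,0.37,0,0,0,2.1,0,0.37,0,0,0,2.1,0,0.6,0,0,0,2.1,0,0.8,0,0,0,2.1,0,0.8,0,0,0]
}}

```text
time: 7.82
position: [0.517, -0.2439, 0.1634]
tool_rot: [0.999, 0.035, -0.0, -0.0]
ft_force: [0.2, 0.3, -1.5]
grip_width: 0.0316
```

```bash
python3 -c "
from h import *
np.set_printoptions(precision=4,suppress=True)
o=robot.get_obs();print(o['time'],o['position'],yaw(),o['ft_force'],o['grip_width'])
wshot('w8')
f=np.load('pics/w8.npz')
p=f['p'][150:310,180:340,::-1];cv2.imwrite('pics/c10.png',cv2.resize(p,None,fx=3.7,fy=3.7,interpolation=cv2.INTER_CUBIC))
"
```

```text
7.8167 [ 0.517  -0.2439  0.1634] 3.9677898987096207 [ 0.1504  0.3434 -1.528 ] 0.03159354905313246
```

View pics/c10.png

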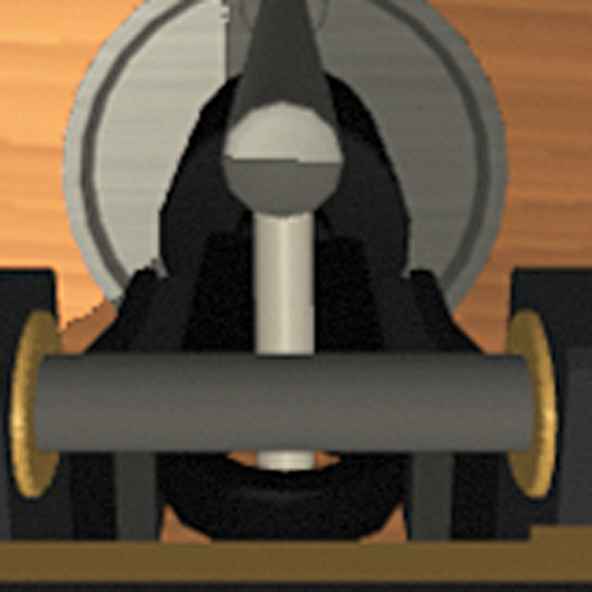

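Call:
{"api": "drive_tool", "payload": {
  "targets": [0,0,0.15,0,0,0,0,0,0.2,0,0,0,0,0,0.2,0,0,0]
}}

```text
time: 8.12
position: [0.5172, -0.2441, 0.163]
tool_rot: [0.999, 0.035, 0.0, 0.0]
ft_force: [-2.0, 1.2, 5.9]
grip_width: 0.0318
```

Call:
{"api": "drive_tool", "payload": {
  "targets": [0,0,-0.1,0,0,0,0,0,-0.1,0,0,0,0,0,-0.1,0,0,0,0,0,-0.1,0,0,0,0,0,-0.1,0,0,0,0,0,-0.1,0,0,0,0,0,-0.1,0,0,0],
  "grip": -1
}}

```text
time: 8.7
position: [0.5171, -0.2441, 0.1625]
tool_rot: [0.999, 0.035, -0.0, -0.0]
ft_force: [-0.1, -0.3, 0.3]
grip_width: 0.0702
```

```bash
python3 -c "
from h import *
np.set_printoptions(precision=4,suppress=True)
o=robot.get_obs();print(o['time'],o['position'],yaw(),o['ft_force'],o['grip_width'])
wshot('w9')
p,d=robot.camera('scene');cv2.imwrite('pics/s3.png',p[:,:,::-1]);crop('pics/s3.png',190,80,290,170,'pics/c11.png',6)
"
```

```text
8.7 [ 0.5171 -0.2441  0.1625] 3.9720564401401224 [-0.1202 -0.25    0.3348] 0.07015288546716127
```

View pics/w9.png

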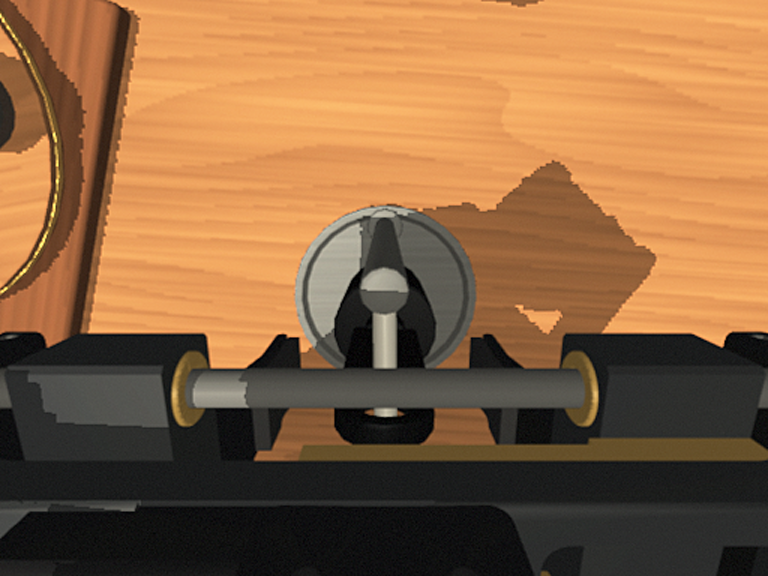

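View pics/c11.png

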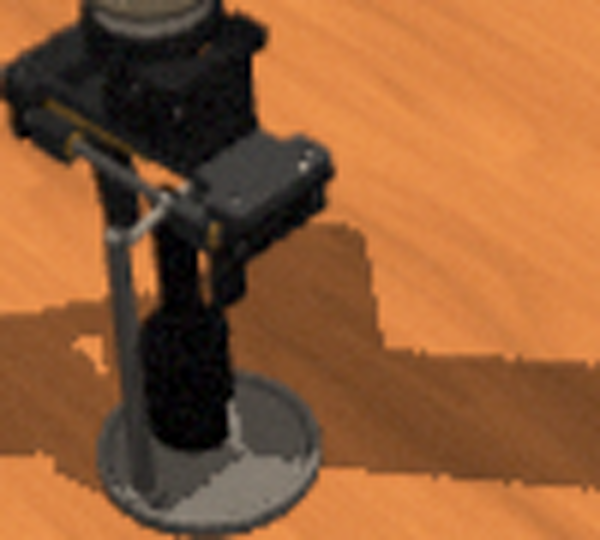

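Call:
{"api": "drive_tool", "payload": {
  "targets": [0,0,-0.5,0,0,0,0,0,-2,0,0,0,0,0,-4,0,0,0,0,0,-7,0,0,0,0,0,-10,0,0,0,0,0,-12,0,0,0,0,0,-12,0,0,0]
}}

```text
time: 9.38
position: [0.5197, -0.2457, 0.2883]
tool_rot: [0.999, 0.035, 0.004, 0.003]
ft_force: [0.4, -0.6, 0.1]
grip_width: 0.0876
```

```bash
python3 -c "
from h import *
np.set_printoptions(precision=4,suppress=True)
o=robot.get_obs();print(o['time'],o['position'],yaw(),o['ft_force'],o['grip_width'])
p,d=robot.camera('scene');cv2.imwrite('pics/s4.png',p[:,:,::-1]);crop('pics/s4.png',190,80,290,170,'pics/c12.png',6)
print(delta([.48,.06,.24],13.7),delta([.48,-.1,.27],13.7))
print(px2w('top',150,183,z=.2),px2w('top',171,258,z=.1))
"
```

```text
9.3833 [ 0.5197 -0.2457  0.2883] 3.9838543489655134 [ 0.4305 -0.6314  0.056 ] 0.08755926831228136
(array([ -1.75, -30.71,   4.43]), array([ 0.27, -0.27, -9.72])) (array([ -2.84, -14.73,   1.49]), array([ 0.27, -0.27, -9.72]))
[0.6425 0.3939 0.2   ] [0.4117 0.3402 0.1   ]
```

View pics/c12.png

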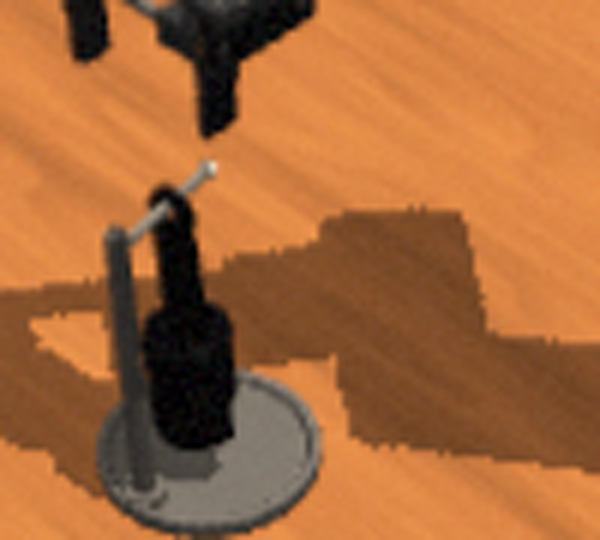

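Scoop hangs freely by its eye mid-peg. Now to knob_2.

Call:
{"api": "drive_tool", "payload": {
  "targets": [-3,-15,0,0,0,-9.7,-3,-15,0,0,0,-9.7,-3,-15,0,0,0,-9.7,-3,-15,0,0,0,-9.7,-2,-30.5,4,0,0,-9.7,-2,-30.5,4,0,0,-9.7,-2,-30.5,4,0,0,-9.7,-2,-30.5,4,0,0,-9.7,-2,-30.5,4,0,0,-9.7,-2,-30.5,4,0,0,-9.7,-2,-30.5,4,0,0,-9.7]
}}

```text
time: 10.35
position: [0.4757, 0.0586, 0.242]
tool_rot: [0.993, 0.119, -0.001, 0.0]
ft_force: [-0.6, -0.8, -0.8]
grip_width: 0.0868
```

```bash
python3 -c "
from h import *
np.set_printoptions(precision=4,suppress=True)
o=robot.get_obs();print(o['time'],o['position'],yaw(),o['ft_force'],o['grip_width'])
wshot('w10')
"
```

```text
10.35 [0.4757 0.0586 0.242 ] 13.72060705852184 [-0.6235 -0.8443 -0.8201] 0.08676934780834387
```

View pics/w10.png

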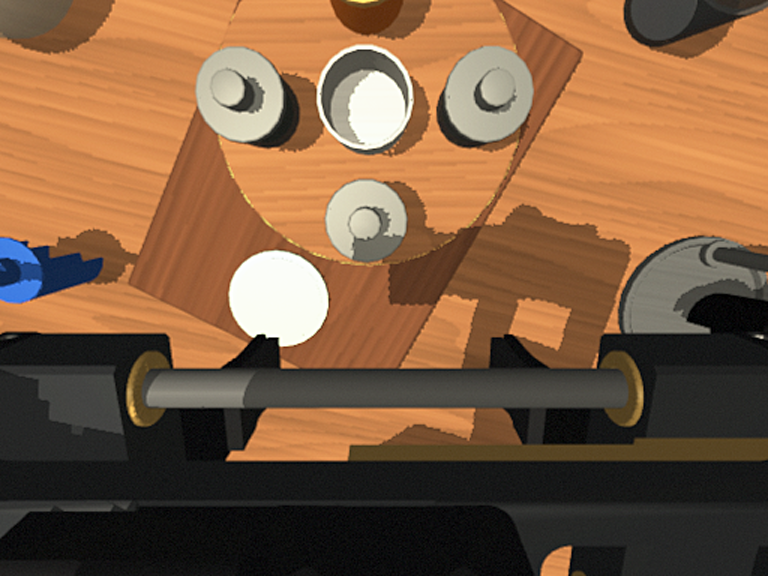

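```bash
python3 -c "
from h import *
np.set_printoptions(precision=2,suppress=True)
f=np.load('pics/w10.npz');R=Ro.from_quat(f['q'])
for n,x,y,z in [('k2',365,222,.127),('kL',231,88,.127),('kR',496,88,.127),('cup',364.5,97,.095),('coaster',279,298,.023)]:
    w=wpx('w10',x/1.5-.17,y/1.5-.17,z=z);t=R.inv().apply(w-f['pos'])*100;print(n,w*100,t+[0,.2,0])
"
```

```text
k2 [51.79  8.4  12.7 ] [ 4.71 -1.26 11.49]
kL [57.67 18.08 12.7 ] [12.72 -9.27 11.48]
kR [61.47  2.49 12.7 ] [12.72  6.77 11.48]
cup [59.66 10.4   9.5 ] [12.84 -1.34 14.68]
coaster [42.1  14.94  2.3 ] [-3.13 -9.92 21.9 ]
```

Call:
{"api": "drive_tool", "payload": {
  "targets": [4.65,-1.25,1,0,0,0,4.65,-1.25,3,0,0,0,4.65,-1.25,6,0,0,0,4.65,-1.25,9,0,0,0,4.65,-1.25,12,0,0,0,4.65,-1.25,12.5,0,0,0,4.65,-1.25,12.5,0,0,0,4.65,-1.25,12.5,0,0,0]
}}

```text
time: 11.07
position: [0.5193, 0.0809, 0.1184]
tool_rot: [0.993, 0.118, 0.001, 0.0]
ft_force: [-0.9, -0.6, 0.3]
grip_width: 0.0868
```

```bash
python3 -c "
from h import *
np.set_printoptions(precision=4,suppress=True)
o=robot.get_obs();print(o['time'],o['position'],yaw(),o['ft_force'],o['grip_width'])
wshot('w11')
"
```

```text
11.0667 [0.5193 0.0809 0.1184] 13.571428141892387 [-0.8737 -0.6333  0.269 ] 0.08680167225931196
```

View pics/w11.png

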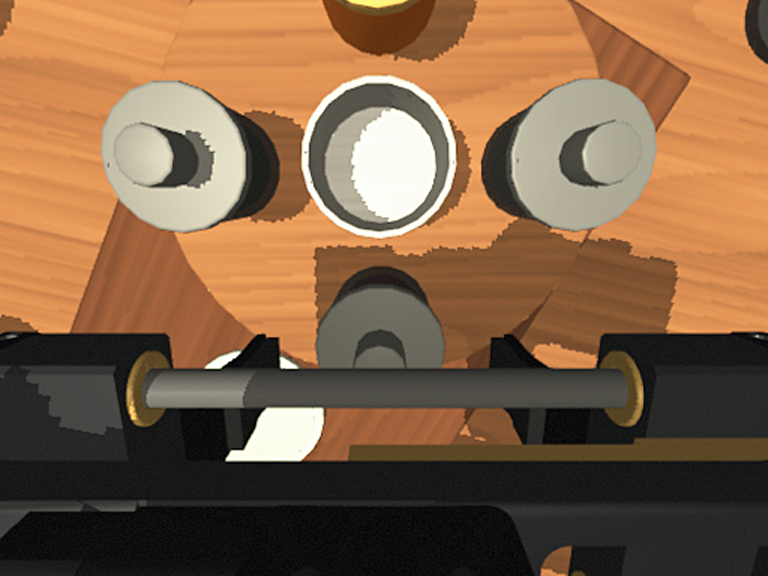

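Call:
{"api": "drive_tool", "payload": {
  "targets": [0,0,0.6,0,0,0,0,0,1.0,0,0,0,0,0,1.0,0,0,0,0,0,1.0,0,0,0,0,0,1.0,0,0,0,0,0,1.0,0,0,0,0,0,1.0,0,0,0,0,0,1.0,0,0,0,0,0,1.0,0,0,0,0,0,1.0,0,0,0,0,0,1.0,0,0,0,0,0,1.0,0,0,0],
  "grip": 1,
  "squeeze": 20
}}

```text
time: 12.12
position: [0.5182, 0.082, 0.1076]
tool_rot: [0.993, 0.119, -0.0, -0.0]
ft_force: [0.2, 0.5, 0.3]
grip_width: 0.021
```

Call:
{"api": "drive_tool", "payload": {
  "targets": [0,0,0,0,0,0,0,0,0,0,0,0,0,0,0,0,0,0,0,0,0,0,0,0]
}}

```text
time: 12.45
position: [0.5182, 0.082, 0.1076]
tool_rot: [0.993, 0.119, -0.0, -0.0]
ft_force: [-0.7, 0.1, -0.1]
grip_width: 0.0211
```

```bash
python3 -c "
from h import *
np.set_printoptions(precision=4,suppress=True)
o=robot.get_obs();print(o['time'],o['position'],yaw(),o['ft_force'],o['grip_width'],o['q'])
c=np.array([8.0,0])
for k in range(1,13):
  t=np.radians(4.5*k); # CCW world = -t about tool z ; tool xy
  Rm=np.array([[np.cos(t),np.sin(t)],[-np.sin(t),np.cos(t)]])
  print(4.5*k,np.round(c-Rm@c,2))
"
```

```text
12.45 [0.5182 0.082  0.1076] 13.675164258411877 [-0.7135  0.1436 -0.1354] 0.021110889009628174 [-0.0562  0.5667  1.7871  0.0001  0.7879  1.2759]
4.5 [0.02 0.63]
9.0 [0.1  1.25]
13.5 [0.22 1.87]
18.0 [0.39 2.47]
22.5 [0.61 3.06]
27.0 [0.87 3.63]
31.5 [1.18 4.18]
36.0 [1.53 4.7 ]
40.5 [1.92 5.2 ]
45.0 [2.34 5.66]
49.5 [2.8  6.08]
54.0 [3.3  6.47]
```

Call:
{"api": "drive_tool", "payload": {
  "targets": [0.01,0.32,0,0,0,-2.25,0.02,0.64,0,0,0,-4.5,0.1,1.27,0,0,0,-9,0.22,1.89,0,0,0,-13.5,0.4,2.5,0,0,0,-18,0.62,3.1,0,0,0,-22.5,0.88,3.68,0,0,0,-27,1.19,4.23,0,0,0,-31.5,1.55,4.76,0,0,0,-36,1.94,5.26,0,0,0,-40.5,2.37,5.73,0,0,0,-45,2.37,5.73,0,0,0,-45]
}}

```text
time: 13.45
position: [0.5567, 0.0315, 0.1076]
tool_rot: [0.871, 0.49, 0.001, 0.001]
ft_force: [1.4, 2.7, -0.0]
grip_width: 0.0209
```

```bash
python3 -c "
from h import *
np.set_printoptions(precision=4,suppress=True)
o=robot.get_obs();print(o['time'],o['position'],yaw(),o['ft_force'],o['grip_width'],o['q'])
wshot('w12')
"
```

```text
13.45 [0.5567 0.0315 0.1076] 58.73305704516656 [ 1.4116  2.7114 -0.0359] 0.020857733341550985 [-0.1441  0.5981  1.7065  0.0004  0.8342  0.4013]
```

View pics/w12.png

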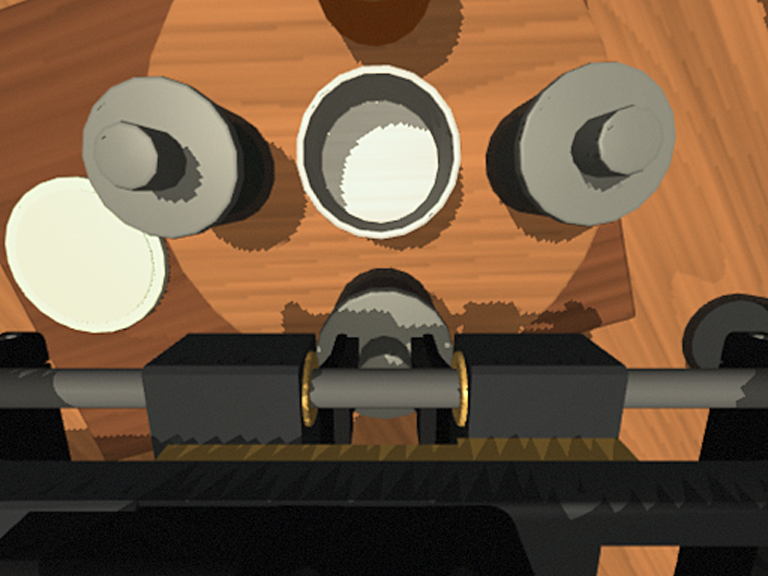

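Call:
{"api": "drive_tool", "payload": {
  "targets": [0.01,0.32,0,0,0,-2.25,0.02,0.64,0,0,0,-4.5,0.1,1.27,0,0,0,-9,0.22,1.89,0,0,0,-13.5,0.4,2.5,0,0,0,-18,0.62,3.1,0,0,0,-22.5,0.88,3.68,0,0,0,-27,1.19,4.23,0,0,0,-31.5,1.55,4.76,0,0,0,-36,1.94,5.26,0,0,0,-40.5,2.37,5.73,0,0,0,-45,2.37,5.73,0,0,0,-45]
}}

```text
time: 14.5
position: [0.6174, 0.0235, 0.1077]
tool_rot: [0.618, 0.786, 0.001, 0.0]
ft_force: [0.2, 2.0, 1.7]
grip_width: 0.0214
```

```bash
python3 -c "
from h import *
np.set_printoptions(precision=4,suppress=True)
o=robot.get_obs();print(o['time'],o['position'],yaw(),o['ft_force'],o['grip_width'],o['q'])
p,d=robot.camera('scene');cv2.imwrite('pics/s5.png',p[:,:,::-1])
"
```

```text
14.5 [0.6174 0.0235 0.1077] 103.65401457395782 [0.2162 2.0061 1.6687] 0.021424984572814196 [-0.1434  0.6608  1.5495  0.0021  0.9294 -0.383 ]
```

View pics/s5.png

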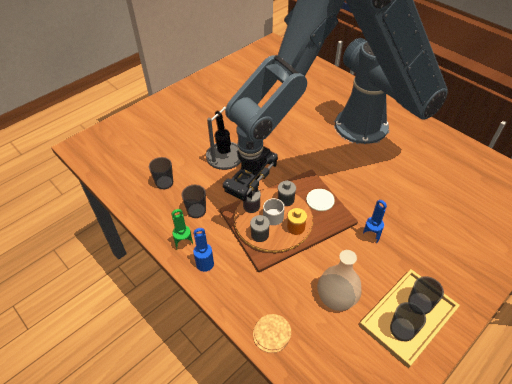

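Call:
{"api": "drive_tool", "payload": {
  "targets": [0.01,0.32,0,0,0,-2.25,0.02,0.64,0,0,0,-4.5,0.1,1.27,0,0,0,-9,0.22,1.89,0,0,0,-13.5,0.4,2.5,0,0,0,-18,0.62,3.1,0,0,0,-22.5,0.88,3.68,0,0,0,-27,1.19,4.23,0,0,0,-31.5,1.55,4.76,0,0,0,-36,1.94,5.26,0,0,0,-40.5,2.37,5.73,0,0,0,-45,2.37,5.73,0,0,0,-45]
}}

```text
time: 15.55
position: [0.6666, 0.0603, 0.1077]
tool_rot: [0.27, 0.963, 0.001, 0.0]
ft_force: [0.9, 1.2, 0.4]
grip_width: 0.0216
```

Call:
{"api": "drive_tool", "payload": {
  "targets": [0.02,0.64,0,0,0,-4.5,0.1,1.27,0,0,0,-9,0.22,1.89,0,0,0,-13.5,0.32,2.3,0,0,0,-16.5,0.32,2.3,0,0,0,-16.5,0.32,2.3,0,0,0,-16.5,0.32,2.3,0,0,0,-16.5,0.32,2.3,0,0,0,-16.5]
}}

```text
time: 16.22
position: [0.6749, 0.0801, 0.1076]
tool_rot: [0.13, 0.991, 0.0, -0.0]
ft_force: [0.7, 0.9, 1.3]
grip_width: 0.0212
```

```bash
python3 -c "
from h import *
np.set_printoptions(precision=4,suppress=True)
o=robot.get_obs();print(o['time'],o['position'],yaw(),o['ft_force'],o['grip_width'],o['q'])
p,d=robot.camera('scene');cv2.imwrite('pics/s6.png',p[:,:,::-1]);crop('pics/s6.png',200,90,360,270,'pics/c13.png',3.3)
p,d=robot.camera('top');cv2.imwrite('pics/t6.png',p[:,:,::-1]);crop('pics/t6.png',190,155,300,285,'pics/c14.png',4.5)
wshot('w13')
"
```

```text
16.2167 [0.6749 0.0801 0.1076] 165.03686886540677 [0.7471 0.912  1.3193] 0.021153815845710258 [-0.0461  0.7316  1.3771  0.0003  1.0338 -1.3559]
```

View pics/c13.png

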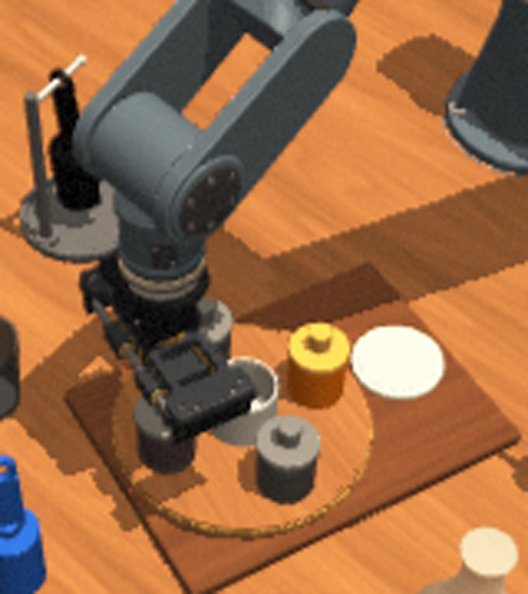

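View pics/c14.png

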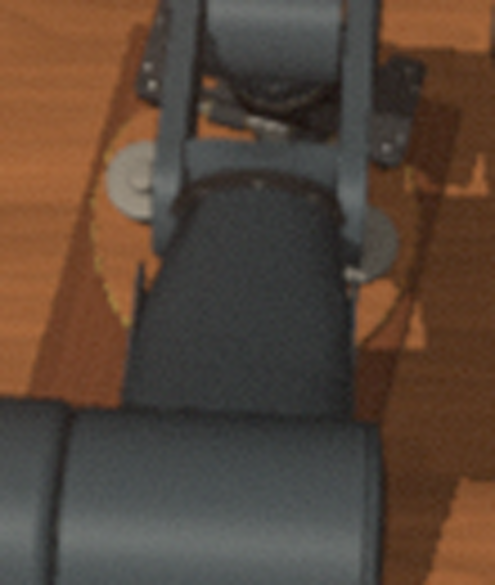

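View pics/w13.png

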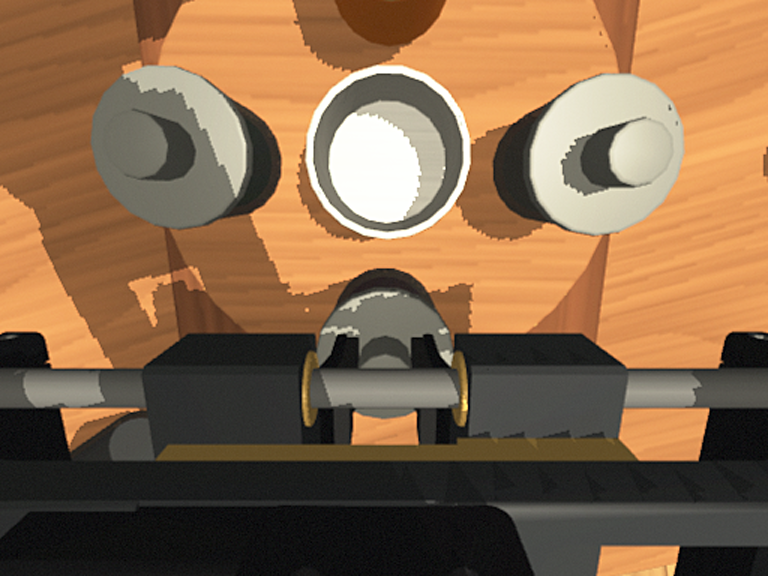

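```bash
python3 -c "
from h import *
np.set_printoptions(precision=4,suppress=True)
c=lambda x,y:(200+x/3.3-.35,90+y/3.3-.35)
am=px2w('scene',*c(320,336),z=.127);co=px2w('scene',*c(398,361),z=.023);k=px2w('scene',*c(288,425),z=.127)
ax=np.array([.5934,.0981,0]);print(am,co,k)
u=(co-ax)[:2];u/=np.linalg.norm(u);d=(am-ax)[:2];print('front',d@u,'lat',u[0]*d[1]-u[1]*d[0])
d=(k-ax)[:2];print('k1/3 front',d@u,'lat',u[0]*d[1]-u[1]*d[0])
f=np.load('pics/w13.npz');R=Ro.from_quat(f['q'])
T={}
for n,x,y,z in [('kL',134,140,.127),('kR',643,149,.127),('cup',388,152,.095)]:
    w=wpx('w13',x/1.5-.17,y/1.5-.17,z=z);T[n]=w;print(n,w)
d=T['kL']-T['kR'];print('kL-kR dir',np.degrees(np.arctan2(d[1],d[0])))
for a in ((135,0,180,300),(637,0,600,340)):
    p=wpx('w13',a[0]/1.5,a[1]/1.5,z=.018);q=wpx('w13',a[2]/1.5,a[3]/1.5,z=.018);e=p-q;print('edge dir',np.degrees(np.arctan2(e[1],e[0])))
"
```

```text
[0.5208 0.1258 0.127 ] [0.4181 0.1469 0.023 ] [0.6179 0.1777 0.127 ]
front 0.07740283845963035 lat -0.007217791422925557
k1/3 front -0.0022921548148727633 lat -0.08324361074610544
kL [0.5726 0.0256 0.127 ]
kR [0.6176 0.1835 0.127 ]
cup [0.5948 0.1045 0.095 ]
kL-kR dir -105.9151847291665
edge dir 166.31991998214176
edge dir 166.5962914616795
```

```bash
python3 -c "
from h import *
crop('pics/s6.png',270,175,350,235,'pics/c15.png',9)
"
```

```text
(no output)
```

View pics/c15.png

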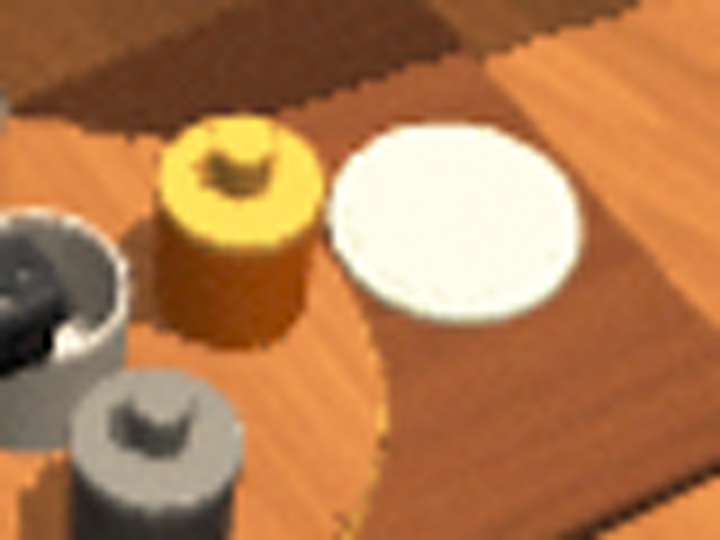

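```bash
python3 -c "
from h import *
np.set_printoptions(precision=4,suppress=True)
c=lambda x,y:(270+x/9-.44,175+y/9-.44)
am=px2w('scene',*c(241,182),z=.105);co=px2w('scene',*c(455,222),z=.023);k=px2w('scene',*c(157,439),z=.105)
am2=px2w('scene',*c(239,157),z=.127)
print(am,am2,co,k)
for ax in ([.5934,.0981],[.5934,.1005],[.596,.1]):
  u=co[:2]-ax;u/=np.linalg.norm(u)
  for p in (am,am2,k):
    d=p[:2]-ax;print(d@u,u[0]*d[1]-u[1]*d[0],np.degrees(np.arctan2(d[1],d[0])),np.degrees(np.arctan2(u[1],u[0])))
"
```

```text
[0.5166 0.1226 0.105 ] [0.5235 0.1262 0.127 ] [0.4191 0.1471 0.023 ] [0.6182 0.1796 0.105 ]
0.08053488803299828 -0.0027896673431811875 162.32236299997234 164.3062520570606
0.07491146179632723 -0.00816516138069362 158.08571256035748 164.3062520570606
-0.0018062938660424765 -0.08519390893470133 73.09164044005287 164.3062520570606
0.07987301503517157 -0.00150198486600394 163.96260909103486 165.03990975501247
0.07418121986915842 -0.006805033665964334 159.79853621926648 165.03990975501247
-0.003516552820273844 -0.0828451421792445 72.6093175549274 165.03990975501247
0.08251256982060051 -0.0013986414352026334 164.12767451704607 165.0987820434759
0.07681532869657996 -0.006695839030288274 160.1170153167569 165.0987820434759
-0.0009605353357056895 -0.08265607176848838 74.43298529731354 165.0987820434759
```

Call:
{"api": "drive_tool", "payload": {
  "targets": [0,0.07,0,0,0,-0.5,0,0.14,0,0,0,-1,0,0.14,0.1,0,0,-1,0,0.14,0.2,0,0,-1,0,0.14,0.3,0,0,-1,0,0.14,0.3,0,0,-1,0,0.14,0.3,0,0,-1,0,0.14,0.3,0,0,-1]
}}

```text
time: 17.03
position: [0.6755, 0.082, 0.1075]
tool_rot: [0.12, 0.993, 0.0, 0.0]
ft_force: [-4.7, 2.1, 14.4]
grip_width: 0.0215
```

```bash
python3 -c "
from h import *
np.set_printoptions(precision=4,suppress=True)
o=robot.get_obs();print(o['time'],o['position'],yaw(),o['ft_force'],o['grip_width'],o['joint_velocities'])
wshot('w14')
p,d=robot.camera('scene');cv2.imwrite('pics/s7.png',p[:,:,::-1])
"
```

```text
17.0333 [0.6755 0.082  0.1075] 166.20967616183918 [-4.7195  2.072  14.381 ] 0.02149029551791008 [ 0.0007 -0.0007  0.001   0.0007  0.0013  0.0004]
```

View pics/w14.png

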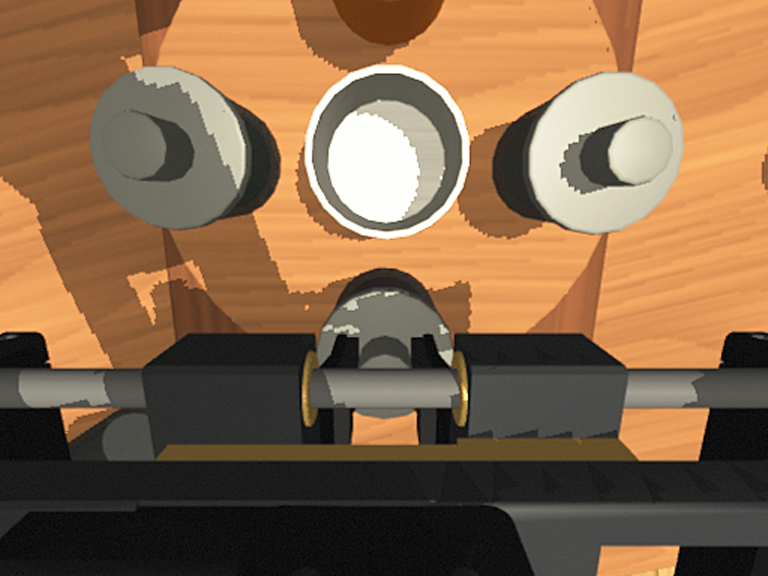

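View pics/s7.png

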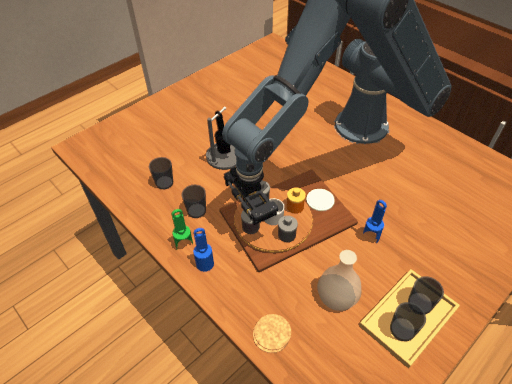

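```bash
python3 -c "
from h import *
crop('pics/s7.png',270,175,350,235,'pics/c16.png',9)
f=np.load('pics/w14.npz')
T=[wpx('w14',x/1.5-.17,y/1.5-.17,z=.127) for x,y in ((134,143),(643,150))]
d=T[0]-T[1];print('amber dir',np.degrees(np.arctan2(d[1],d[0]))+270)
"
```

```text
amber dir 165.42337178685432
```

View pics/c16.png

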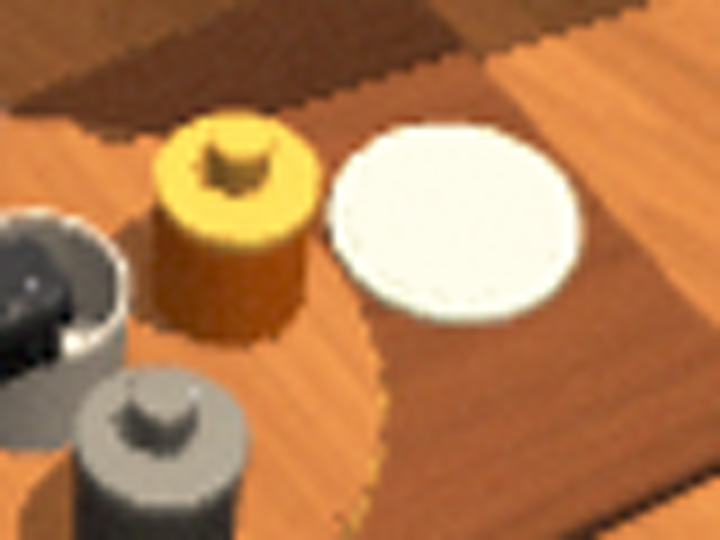

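```bash
python3 -c "
from h import *
c=lambda x,y:(270+x/9-.44,175+y/9-.44)
co=px2w('scene',*c(455,222),z=.023)
for p,z in (((237.5,179),.105),((161,437),.105)):
  for ax in ([.5934,.1],[.596,.1]):
    u=co[:2]-ax;u/=np.linalg.norm(u);d=px2w('scene',*c(*p),z=z)[:2]-ax
    print(d@u,u[0]*d[1]-u[1]*d[0])
"
```

```text
0.07966171543988373 -1.2761321090619393e-05
0.08217368574733504 0.00036088618650572876
-0.0015799277282866405 -0.08326747296054221
0.0006243449557254678 -0.08259245377811827
```

Amber jar is centred to within about 1 mm, the carousel is held and at rest. Handing in.

```bash
python3 -c "
from h import *
print(robot.hand_in());o=robot.get_obs();print(o['time'],o['ft_force'],o['grip_width'])"
```

```text
the job is handed in; nothing more can be done
None
the job is handed in; nothing more can be done
```

The scoop is hanging on the stand's peg, and the amber jar faces the front of the caddy behind the white coaster. The job was handed in at about 17 s of the 67 s allowed. The hand-in gave no verdict.

- **Scoop:** I gripped it by the handle, lifted it out of the middle cup and threaded its eye onto the peg. I released it about 30 mm in from the peg tip. The scene picture then showed it hanging upright and free, with the gripper well clear.
- **Carousel:** I gripped the knob of the grey jar opposite the amber one and turned the carousel about 152° counterclockwise. After a final 1° nudge, the scene picture put the amber jar within about 1 mm of the caddy's middle line. The wrist camera put it at 165.4°, against about 165° for the front.
- **Hold:** At hand-in the gripper still held that grey knob on a 21.5 mm opening with a 20 N squeeze, pressing down with about 14 N. The arm's joints were at rest. I did not touch the amber jar.
- **Tumblers and decanter:** They look unmoved in the last scene picture. I judged that by eye and did not measure it.
- **Checks that disagreed:**
    - The wrist camera read about 2 mm off to one side, so I corrected for that when threading the peg.
    - Before the nudge, my reading of the amber knob in the scene picture put it 7–8 mm off line. The lid and the other jars put it only 1–3 mm off. I went by the lids because the knob's outline was unclear.

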